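# Press the freshly glued notebooks

## Robot

A 6-joint arm with a two-finger parallel gripper is mounted at the origin on a cart in front of the work surface, level with it; the furniture and walls round the work are solid. World frame = base frame: x ahead of the robot, y to its left, z up, the work surface at z = 0. Lengths are in m, angles in rad, forces in N, time in s.
With the tool pointing down it reaches from about 0.35 to 0.975 m from the base axis. Payload 4.9 kg.
Tool frame: the origin (TCP) lies at the centre of the arm's flange, where the gripper is bolted on; the fingertips stand 173 mm ahead of it and the grasp point (between the pads) lies 155 mm ahead of it (ctrl.finger_overhang is the distance from the TCP to the fingertips, in m); z points along the fingers, y is the direction in which the jaws open and shut (so a half turn about z gives the same grasp; the last joint's range is limited). The gripper opens to 85 mm and grips with 20 to 120 N. Pads are 22 mm wide; open, the fingers measure 114 mm over their backs; the gripper's body (76 mm by 85 mm) begins 54 mm behind the grasp point. The pads swing forward as they close: fully open they stand 13 mm farther back than shut.
Start: joints at [-1.278, 0.053, 1.613, -0, 1.476, -0.119], TCP at [0.25, -0.573, 0.405] pointing down, gripper open.
Joint ranges: [-3.01, 3.01], [-1.01, 2.22], [0.06, 2.58], [-1.02, 4.17], [0.09, 2.62], [-3.14, 3.14]. Speed limits (rad/s): [2.57, 2.57, 3.14, 3.14, 3.14, 3.14].

## Interface

Orientations are given as a rotation vector (axis times angle).
In Python, from station import ctrl, eyes, spotter gives the robot as it stands.
- The arm moves only by the shell command python3 -m crank 'ROWS' [FORCE]. ROWS is JSON, a list of rows, each a list of 7 numbers: the turn, a rotation vector about the tool's x, y, z in rad, then the shift along the tool's x, y, z in mm, then the closure, from -1 (fully open) to 1 (shut). A call has 1 to 8 rows; each row shifts and turns the pose as measured when the row begins, along the tool's axes as they then stand; what a row does not reach is not made up. A row lasts 1/12 s, in which the tool goes at most 41.7 mm and 7.16 degrees, less where a joint would pass 70% of its speed; a pose out of reach is approached as far as the arm can. A call is refused whole if a number of a shift passes 41.7 or a number of a turn 0.125, either way. A call with a gripper value outside its range is refused whole. The fingers move at their own pace and stop on an object; FORCE is the grip in N (left out, the last holds). Time passes only in rows, so rows that do not move let the fingers close. It gives the time, the measured TCP pose, the force and the opening at its end, in the units of the state.
- ctrl.get_obs(): the state, without advancing time (a new reading comes with each control period).
- eyes.get_image(name): name is "scene" or "side" or "wrist"; returns a dict with "image" (400x640x3 uint8, red, green, blue), "vertical_fov" (degrees; the focal length in pixels is half the picture's height over the tangent of half this angle, whatever the lens; pixels are square), "cx", "cy" (the principal point, pixels), "rvec" (rotation vector, rad) and "tvec" (3), from world to camera coordinates, as OpenCV has them; the wrist camera has in their place "mount" (4x4, takes a point from camera to tool coordinates, whose origin is the TCP and whose axes are the flange's). Camera axes: x right, y down, z forward; pixel columns grow to the right and rows downward; lengths in m; the calibration is good to about 2 mm. A picture is of the moment at which its call begins: read the wrist's pose just before it. There is no depth.
- ctrl.finish_job(): hands the job in, once; it reports no verdict.
Trained networks look in a picture, given as the dict that the camera call returned (one of the last four; its "shot" number tells which), for a name from the list of things; names that differ only in an ending like _2 or _b are one class to them, and where a whole thing is asked for, a point or a joint stands for the part that bears it (a point fixed in the world has none). Each returns a list of dicts, best first, with "confidence" (0 to 1); they miss things now and then, are a little off and sometimes report something else, mostly with a low value. They report only what shows in the picture. A call takes as long as a camera call.
- spotter.look_for(query, picture): "centre" ([x, y, z] in m, in world coordinates, good to about 4 mm: the middle of the surface that is visible of it).
- spotter.outline_of(query, picture): "region" (400x640 bool, what is visible of it).
- spotter.mark_of(query, picture): "centre" ([x, y, z] in m, in world coordinates, good to about 4 mm: a listed point, or the origin of a listed thing).
The state is a dict: "t": time; "q": joint angles; "dq": joint speeds; "effort": joint torques, N m; "tool_pos": TCP position; "tool_rot": TCP orientation; "contact_force": force on the tool from outside, world axes, zero at the start; "wrist_torque": the same for the moment, N m; "opening": finger opening in m.
Only numpy, scipy, OpenCV 4.12 (cv2) and the standard library are available. Lean on these libraries where they do the work, as an engineer would, in place of code of your own. Each camera call takes 0.05 s, during which the arm holds its last target.

## Task

Press the freshly glued little notebooks on the worktop, all in one go: lay them flat side by side on the press's pulled-out bed, slide the bed fully home under the platen and wind the handwheel clockwise one full turn from its upper stop, or slightly more, so that the platen bears down on them. Keep them under pressure for three seconds, then wind the wheel all the way back up, pull the bed out, lay every notebook flat and side by side in the grey tray, and slide the empty bed fully home again. Leave the glue stick, binder clip and eraser lying near the work where they are.

Things in the scene. Friction and masses are not known exactly. Their poses are not given: they have to be found in the camera images.
- notebook_a: small hard-cover notebook, dark blue cloth cover with grey spine, a rigid block 60 (its x) x 50 (its y) x 16 mm (z); origin at the centre of its underside, z up when it lies flat; 60 g. None when absent in this start (two or three of the three are there)
- notebook_b: like notebook_a
- notebook_c: like notebook_a
- press: grey bench nipping press, fixed to the worktop; origin on the worktop under the wheel's axis; z up; the bed pulls out along the press's -y. Base 172 (x) x 226 (y) x 18 mm, with a runner 60 mm wide and 18 mm high on -y out to y = -356 mm; two uprights at x = +-57..75 mm, 50 mm wide along y, carry a crosshead 54 mm wide (y), z 140..168 mm. Low side guides at x = +-47 mm (5 mm thick, top at z = 44 mm, y = -103..103 mm) flank the bed where it is inside the press
- bed (a joint): how far the bed is pulled out of the press along -y, m: 0 = fully home (bed centred under the platen), 0.21 = fully out, clear of platen and wheel; slides with about 1.5 N friction and stays where it is left
- bed_center (a point): centre of the bed's flat, sprung wooden top, on its surface (z = 36 mm when free), axes parallel to the press's; the free top is 84 mm (x) by 200 mm (y), with steel lips 8 mm high across its two ends (y = +-100..106 mm), open along its sides
- bed_knob (a point): middle of the black upright pull knob of the bed, 25 mm thick, reaching from z = 30 to 76 mm (point at z = 60 mm), 152 mm from bed_center along -y, on a flat tongue whose top is at z = 30 mm
- wheel (a joint): angle of the horizontal handwheel on top of the press, rad: 0 = upper stop, platen fully up; grows as the wheel is turned clockwise seen from above, to a stop at 6.75 (6.28 = one full turn). It is a screw: each full turn lowers the platen 24 mm, the wheel itself keeps its height. About 0.15 to 0.3 N m turns it and it stays where it is left
- wheel_center (a point): centre of the handwheel, on its vertical axis at the height of the rim (z = 195 mm); rim radius 62 mm, rim 14 mm thick, three spokes; the screw spindle stands up through the hub to z = 238 mm at most
- knob_grip (a point): middle of the upright black crank knob on the wheel's rim, 62 mm from the axis, 24 mm thick, from z = 206 to 248 mm (point at z = 230 mm); the knob spins freely on its own pin, so it may be held from above without turning the hand while the wheel goes round. Seen from above, it stands at the press's yaw minus the wheel angle from world +x about the axis
- platen (a joint): how far the screw has lowered the platen (steel plate 80 x 190 x 14 mm under the crosshead), m: 0 = fully up, underside at z = 72 mm, 20 mm above notebooks lying on the bed
- tray: low grey tray, open on top, fixed to the worktop, 136 (x) x 206 (y) x 22 mm outside, walls and floor 4 mm; origin at the centre of its underside, z up
- glue_stick: glue stick lying on the worktop behind the bed, 28 x 95 x 28 mm; a bystander
- binder_clip_2: black binder clip lying on the worktop behind the bed, 32 x 40 x 16 mm; a bystander
- eraser: eraser in a sleeve lying left of the press, 23 x 52 x 13 mm; a bystander
- bed_top (a joint): how far the bed's sprung wooden top is pushed down, m: about 0 when free; the platen pushes it down by 4 mm (about 18 N) at one full turn of the wheel, 5.8 mm at the wheel's stop

How it is judged:
By the outcome, as a careful person would: the job done as asked, in the order asked, and still so for the second after the job is handed in, with the robot touching nothing.
Of notebook_a, notebook_b, notebook_c only 2 to 3 are there at a start; the rules pass over those that are not, and their reading is None.
At some moment in a run one of notebook_a, notebook_b, notebook_c may be knocked a few centimetres aside while the robot is not near it.
Once in a run the grip may slacken for a moment while it holds something.
It also fails if it takes over 210 s, if anything falls off the work surface, if the arm or the gripper's body presses on something with over 40 N, if the wrist force passes 120 N, or if a joint passes its speed limit or range.

## Working session

There is one attempt and no reset: what is moved stays moved. The work goes in short steps, Python scripts to look and compute and a shell command to move; the robot and the scene stay as the last step left them, time stands still between calls to the robot, and variables do not carry over. Pictures are saved under pics/ and viewed, and the job is handed in when it is done.

```bash
ls -la; mkdir -p pics
python3 - <<'E'
from station import ctrl, eyes, spotter
import cv2
print(ctrl.get_obs())
for n in ["scene","side","wrist"]:
    p=eyes.get_image(n); cv2.imwrite(f"pics/{n}0.png",p["image"][:,:,::-1]); print(n,{k:v for k,v in p.items() if k!="image"})
    for q in ["notebook_a","press","bed_center","bed_knob","wheel_center","knob_grip","tray","glue_stick","binder_clip_2","eraser"]:
        try: print(q,[(round(d["confidence"],2),[round(float(x),3) for x in d["centre"]]) for d in spotter.mark_of(q,p)])
        except Exception as e: print(q,e)
E
```

```text
total 12
drwxr-xr-x  3 agent agent 4096 Dec  7 14:17 .
drwxr-xr-x 23 root  root  4096 Dec  7 14:17 ..
drwxr-xr-x  2 agent agent 4096 Dec  7 14:17 pics
{'t': 0.0, 'q': array([-1.27800995e+00,  5.33476687e-02,  1.61429916e+00, -2.71043197e-05,
        1.47595569e+00, -1.18952745e-01]), 'dq': array([ 0.00054443, -0.00049102, -0.00106534,  0.00151613, -0.00130712,
        0.00078747]), 'effort': array([-8.26637206e-04, -3.93675971e+01, -3.70178890e+01, -1.89704037e-04,
        6.92932677e-03,  3.01460030e-07]), 'tool_pos': array([ 0.25007445, -0.5724979 ,  0.40346526]), 'tool_rot': array([-3.07329498e+00, -6.41794611e-01,  3.16077133e-04]), 'contact_force': array([0.46630249, 0.20023022, 0.2419375 ]), 'wrist_torque': array([-0.00947258,  0.04319843, -0.01536887]), 'opening': 0.08526616129360583}
scene {'vertical_fov': 47.02586680620075, 'cx': 320.39769461938647, 'cy': 191.9662535651718, 'rvec': array([ 0.93600877, -2.15917588,  1.3216681 ]), 'tvec': array([0.50356197, 0.24013934, 1.05512703]), 'shot': 1}
notebook_a [(0.73, [0.427, 0.106, -0.001]), (0.6, [0.433, -0.066, 0.004])]
press [(0
[... 1012 characters left out ...]
, (0.63, [0.72, 0.019, -0.001])]
binder_clip_2 [(0.42, [0.721, 0.018, -0.001])]
eraser [(0.53, [0.475, 0.476, 0.003])]
wrist {'vertical_fov': 64.50351691105496, 'cx': 321.4151206255252, 'cy': 199.80114973924316, 'mount': array([[ 3.08352092e-05, -9.45923506e-01, -3.24389766e-01,
         8.24352203e-02],
       [ 9.99999711e-01,  2.75769516e-04, -7.09090394e-04,
        -7.64229954e-04],
       [ 7.60202080e-04, -3.24389650e-01,  9.45923240e-01,
         3.01603793e-02],
       [ 0.00000000e+00,  0.00000000e+00,  0.00000000e+00,
         1.00000000e+00]]), 'shot': 3}
notebook_a []
press []
bed_center []
bed_knob []
wheel_center []
knob_grip []
tray []
glue_stick []
binder_clip_2 []
eraser []
```

View pics/scene0.png

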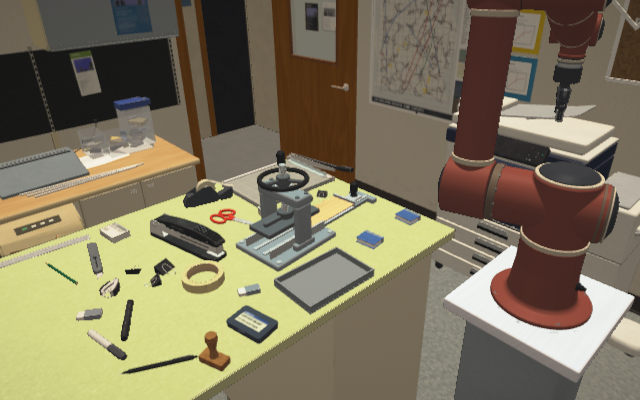

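View pics/side0.png

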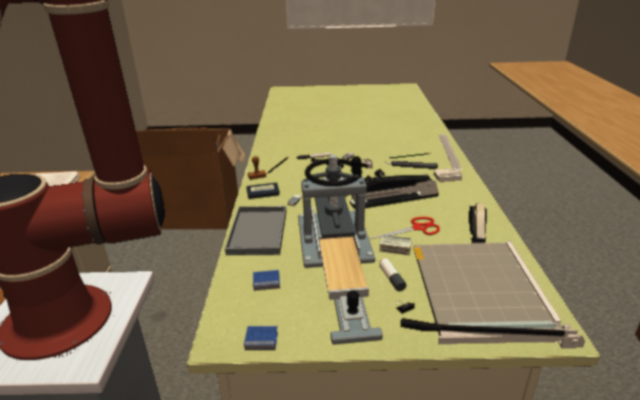

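```bash
cat > h.py <<'E'
from station import ctrl, eyes, spotter
import cv2, numpy as np
from scipy.spatial.transform import Rotation as R
from scipy.optimize import minimize
def shot(n,name=None,crop=None,k=1):
    o=ctrl.get_obs(); p=eyes.get_image(n)
    if n=="wrist":
        T=np.eye(4);T[:3,:3]=R.from_rotvec(o["tool_rot"]).as_matrix();T[:3,3]=o["tool_pos"]
        M=np.linalg.inv(T@p["mount"])
    else:
        M=np.eye(4);M[:3,:3]=R.from_rotvec(p["rvec"]).as_matrix();M[:3,3]=p["tvec"]
    p["M"]=M; f=200/np.tan(np.radians(p["vertical_fov"])/2)
    p["K"]=np.array([[f,0,p["cx"]],[0,f,p["cy"]],[0,0,1]])
    if name:
        im=p["image"]
        if crop: im=im[crop[1]:crop[3],crop[0]:crop[2]]
        im=cv2.resize(im,None,fx=k,fy=k,interpolation=cv2.INTER_CUBIC)
        cv2.imwrite(f"pics/{name}.png",im[:,:,::-1])
    return p
def proj(p,X):
    X=np.atleast_2d(X); c=X@p["M"][:3,:3].T+p["M"][:3,3]; u=c@p["K"].T; return u[:,:2]/u[:,2:]
def unproj(p,uv,z):
    d=np.linalg.inv(p["K"])@np.array([uv[0],uv[1],1.]); Rm=p["M"][:3,:3]; C=-Rm.T@p["M"][:3,3]; d=Rm.T@d
    return C+d*(z-C[2])/d[2]
B=np.array([[sx*.03,sy*.025,z] for sx in(-1,1) for sy in(-1,1) for z in(0,.016)])
def box(x,y,a,z0): 
    c,s=np.cos(a),np.sin(a); return B@np.array([[c,s,0],[-s,c,0],[0,0,1]])+[x,y,z0]
def fit(masks,ps,x,y,z0):
    S=4
    def cost(v):
        t=0
        for m,p in zip(masks,ps):
            h=cv2.convexHull(((proj(p,box(*v,z0))+.5)*S).astype(np.float32)).astype(np.int32)
            b=cv2.boundingRect(h); im=np.zeros((400*S,640*S),np.uint8); cv2.fillConvexPoly(im,h,1)
            f=cv2.resize(im,(640,400),interpolation=cv2.INTER_AREA*1).astype(float) if 0 else im.reshape(400,S,640,S).mean((1,3))
            t+=np.abs(f-m).sum()/m.sum()
        return t/len(masks)
    best=None
    for a in np.arange(-1.5,1.5,.38):
        r=minimize(cost,[x,y,a],method="Nelder-Mead",options=dict(maxfev=70,initial_simplex=[[x,y,a],[x+.008,y,a],[x,y+.008,a],[x,y,a+.2]]))
        if best is None or r.fun<best.fun: best=r
    return best.x,best.fun
def near(q,p,xy,z,tol=.05):
    """mask of class q nearest to xy"""
    for d in spotter.outline_of(q,p):
        m=d["region"]; v,u=np.nonzero(m); P=unproj(p,(u.mean(),v.mean()),z)
        if np.hypot(*(P[:2]-xy))<tol: return m
def st():
    o=ctrl.get_obs(); Rm=R.from_rotvec(o["tool_rot"]).as_matrix()
    print("t",round(o["t"],2),"tcp",o["tool_pos"].round(4),"yaw(x)",round(np.arctan2(Rm[1,0],Rm[0,0]),4),"z",Rm[:,2].round(4),"open",round(o["opening"],4),"F",o["contact_force"].round(1),"q6",round(o["q"][5],2)); return o
def go(x,y,z=None,yaw=None):
    """delta to target in tool axes (mm), turn about tool z (rad)"""
    o=st(); Rm=R.from_rotvec(o["tool_rot"]).as_matrix(); d=np.array([x,y,o["tool_pos"][2] if z is None else z])-o["tool_pos"]
    print("shift mm",(Rm.T@d*1000).round(1))
    if yaw is not None:
        a=yaw-np.arctan2(Rm[1,0],Rm[0,0]); a=(a+np.pi/2)%np.pi-np.pi/2
        Rt=R.from_rotvec([0,0,a+np.arctan2(Rm[1,0],Rm[0,0])])*R.from_rotvec([np.pi,0,0])
        print("turn",(R.from_matrix(Rm).inv()*Rt).as_rotvec().round(4))
E
python3 - <<'E'
from h import *
ps=[shot("scene","sc_a",(160,130,480,330),2.5),shot("side","si_a",(200,140,520,340),2.5)]
for xy in [(.423,.108),(.431,-.069)]:
    ms=[near("notebook_a",p,xy,.016) for p in ps]
    print([m is not None for m in ms])
    for i in range(2):
        if ms[i] is not None: print(i,fit([ms[i]],[ps[i]],*xy,0))
    if all(m is not None for m in ms): print("both",fit(ms,ps,*xy,0))
st()
E
```

```text
[True, True]
0 (array([0.42973254, 0.10498566, 0.07137282]), np.float64(0.20376712328767124))
1 (array([0.42443593, 0.10893526, 0.11928978]), np.float64(0.06888506876227898))
both (array([0.42617633, 0.10843649, 0.10735113]), np.float64(0.1756316525150039))
[True, True]
0 (array([ 0.43447157, -0.07036913, -0.0162871 ]), np.float64(0.08296654929577464))
1 (array([ 0.42975116, -0.06718   , -0.01180433]), np.float64(0.039786773794808404))
both (array([ 0.43058105, -0.06827017, -0.0007296 ]), np.float64(0.10393539776980797))
t 1.95 tcp [ 0.2502 -0.5727  0.4047] yaw(x) 0.4118 z [-0.  0. -1.] open 0.0853 F [ 0.3  0.9 -0.3] q6 -0.12
```

```bash
python3 -m crank '[[0,0,0,0,0,0,-1],[0,0,0.1,0,0,0,-1],[0,0,0,0,0,20,-1]]'; python3 -c "
from h import *
st()"
```

```text
t: 2.2
tool_pos: [0.2505, -0.5738, 0.3896]
tool_rot: [3.096, 0.479, 0.002]
contact_force: [-0.1, -0.9, 1.0]
opening: 0.0852
t 2.2 tcp [ 0.2505 -0.5738  0.3896] yaw(x) 0.3071 z [ 0.0026 -0.0084 -1.    ] open 0.0852 F [-0.1 -0.9  1. ] q6 -0.01
```

View pics/sc_a.png

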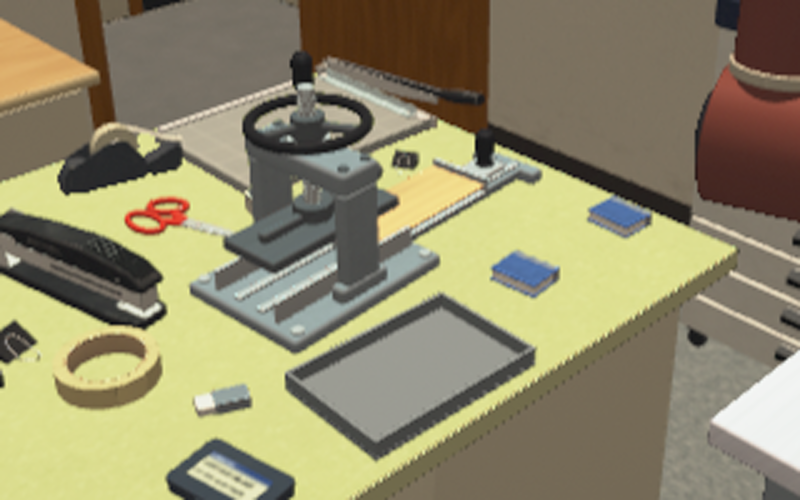

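View pics/si_a.png

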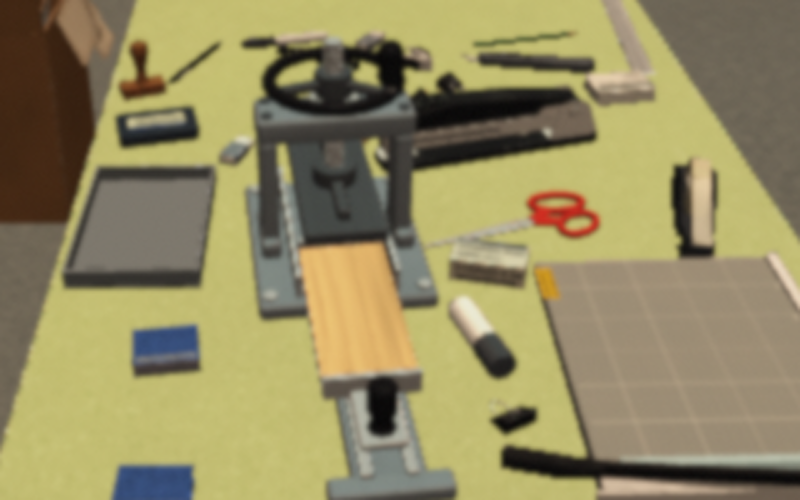

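```bash
python3 -m crank '[[0,0,-0.125,0,0,0,-1],[0,0,-0.125,0,0,0,-1],[0,0,-0.125,0,0,0,-1],[0,0,-0.125,0,0,0,-1],[0,0,-0.125,0,0,0,-1],[0,0,-0.125,0,0,0,-1],[0,0,-0.125,0,0,0,-1],[0,0,-0.125,0,0,0,-1]]'; python3 -m crank '[[0,0,-0.125,0,0,0,-1],[0,0,-0.125,0,0,0,-1],[0,0,-0.125,0,0,0,-1],[0,0,0,0,0,0,-1],[0,0,0,30,20,0,-1],[0,0,0,41,30,0,-1],[0,0,0,41,30,0,-1],[0,0,0,41,30,0,-1]]'; python3 -c "
from h import *
go(.607,-.022,.40,1.646)"
```

```text
t: 2.87
tool_pos: [0.2502, -0.5728, 0.3838]
tool_rot: [2.488, 1.917, -0.0]
contact_force: [-0.0, 0.2, 0.1]
opening: 0.0855
t: 3.53
tool_pos: [0.3289, -0.4308, 0.3831]
tool_rot: [2.113, 2.323, -0.004]
contact_force: [0.1, -0.6, -0.2]
opening: 0.0855
t 3.53 tcp [ 0.3289 -0.4308  0.3831] yaw(x) 1.6651 z [-8.0e-04 -2.9e-03 -1.0e+00] open 0.0855 F [ 0.1 -0.6 -0.2] q6 -1.15
shift mm [380.7 315.4 -18.4]
turn [-0.0011  0.0028  0.0191]
```

```bash
python3 -m crank '[[0,0,0,31,26,0,-1],[0,0,0,31,26,0,-1],[0,0,0,31,26,0,-1],[0,0,0,31,26,0,-1],[0,0,0,31,26,0,-1],[0,0,0,31,26,0,-1],[0,0,0,31,26,0,-1],[0,0,0,31,26,0,-1]]'; python3 -m crank '[[0,0,0,31,26,0,-1],[0,0,0,31,26,0,-1],[0,0,0,31,26,0,-1],[0,0,0,31,26,0,-1],[0,0,0,0,0,0,-1],[0,0,0,0,0,0,-1]]'
python3 - <<'E'
from h import *
go(.607,-.022,.40,1.646)
for i in ("wrist","side","scene"):
    p=shot(i,"k_"+i)
    for q in ["bed_center","bed_knob","wheel_center","knob_grip","notebook_a"]:
        print(i,q,[(round(d["confidence"],2),[round(float(x),3) for x in d["centre"]]) for d in spotter.mark_of(q,p)])
E
```

```text
t: 4.2
tool_pos: [0.5185, -0.1557, 0.3843]
tool_rot: [2.145, 2.284, -0.003]
contact_force: [0.8, -0.7, -0.2]
opening: 0.0853
t: 4.7
tool_pos: [0.6193, -0.0139, 0.3847]
tool_rot: [2.155, 2.272, 0.003]
contact_force: [-0.5, -0.5, -0.5]
opening: 0.0853
t 4.7 tcp [ 0.6193 -0.0139  0.3847] yaw(x) 1.6235 z [ 0.0084 -0.0058 -0.9999] open 0.0853 F [-0.5 -0.5 -0.5] q6 -0.19
shift mm [ -7.5 -12.6 -15.4]
turn [ 0.008   0.0063 -0.0224]
wrist bed_center [(0.88, [0.598, 0.13, 0.031])]
wrist bed_knob [(0.62, [0.609, -0.022, 0.059])]
wrist wheel_center []
wrist knob_grip []
wrist notebook_a [(0.72, [0.431, -0.069, 0.001]), (0.62, [0.427, 0.104, -0.0])]
side bed_center [(0.59, [0.596, 0.131, 0.041]), (0.49, [0.609, -0.024, 0.064])]
side bed_knob [(0.66, [0.608, -0.021, 0.061]), (0.16, [0.713, 0.108, 0.003])]
side wheel_center [(0.82, [0.584, 0.275, 0.195])]
side knob_grip []
side notebook_a [(0.69, [0.421, 0.107, 0.004])]
scene bed_center [(0.91, [0.595, 0.131, 0.035])]
scene bed_knob [(0.96, [0.61, -0.026, 0.059])]
scene wheel_center [(0.95, [0.586, 0.272, 0.199])]
scene knob_grip [(0.58, [0.638, 0.238, 0.23]), (0.38, [0.609, -0.023, 0.055])]
scene notebook_a [(0.74, [0.434, -0.068, 0.003])]
```

View pics/k_wrist.png

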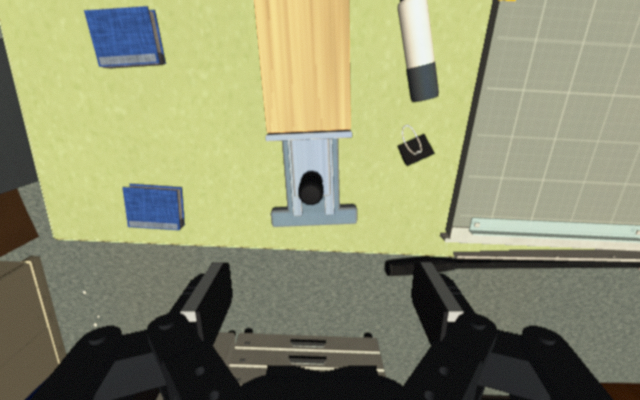

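```bash
python3 - <<'E'
from h import *
p=shot("wrist")
for xy in [(.427,.106),(.431,-.069)]:
    m=near("notebook_a",p,xy,.016); print(fit([m],[p],*xy,0))
go(.608,-.023,.215,1.646)
E
python3 -m crank '[[0.008,0.006,-0.022,-4,-6,20,-1],[0,0,0,-4,-5,30,-1],[0,0,0,0,0,30,-1],[0,0,0,0,0,0,-1]]'; python3 -c "
from h import *
go(.608,-.023,.215,1.646)"
```

```text
t: 6.03
tool_pos: [0.6094, -0.0244, 0.3065]
tool_rot: [2.13, 2.3, 0.008]
contact_force: [-1.5, 0.6, -1.0]
opening: 0.0853
t 6.03 tcp [ 0.6094 -0.0244  0.3065] yaw(x) 1.6475 z [ 0.0083 -0.0011 -1.    ] open 0.0853 F [-1.5  0.6 -1. ] q6 -0.24
shift mm [ 1.7 -2.1 91.5]
turn [0.0082 0.0017 0.0015]Traceback (most recent call last):
  File "<stdin>", line 4, in <module>
  File "h.py", line 40, in fit
    r=minimize(cost,[x,y,a],method="Nelder-Mead",options=dict(maxfev=70,initial_simplex=[[x,y,a],[x+.008,y,a],[x,y+.008,a],[x,y,a+.2]]))
    res = _minimize_neldermead(fun, x0, args, callback, bounds=bounds,
                               **options)
    fsim[k] = func(sim[k])
              ~~~~^^^^^^^^
    fx = function(np.copy(x), *(wrapper_args + args))
  File "h.py", line 36, in cost
    t+=np.abs(f-m).sum()/m.sum()
              ~^~
TypeError: unsupported operand type(s) for -: 'float' and 'NoneType'
```

```bash
python3 -m crank '[[0.008,0,0,2,-2,30,-1],[0,0,0,0,0,30,-1],[0,0,0,0,0,25,-1],[0,0,0,0,0,0,-1],[0,0,0,0,0,5,0.2],[0,0,0,0,0,0,1],[0,0,0,0,0,0,1],[0,0,0,0,0,0,1]]' 40; python3 -c "
from h import *
go(.608,-.023,.215,1.646)"
```

```text
t: 6.7
tool_pos: [0.6124, -0.0229, 0.2255]
tool_rot: [2.126, 2.297, 0.009]
contact_force: [0.4, -0.0, -0.5]
opening: 0.0388
t 6.7 tcp [ 0.6124 -0.0229  0.2255] yaw(x) 1.6479 z [ 0.0127 -0.0038 -0.9999] open 0.0388 F [ 0.4 -0.  -0.5] q6 -0.23
shift mm [ 0.3 -4.5 10.4]
turn [0.0123 0.0047 0.0019]
```

```bash
python3 -m crank '[[0.012,0.005,0,0,-4,8,0.2],[0,0,0,0,-2,2,0.3],[0,0,0,0,0,0,1],[0,0,0,0,0,0,1],[0,0,0,0,0,0,1],[0,0,0,0,0,0,1]]' 40; python3 -c "
from h import *
go(.608,-.023,.215,1.646)
p=shot('wrist','g1')"
```

```text
t: 7.2
tool_pos: [0.6094, -0.0234, 0.22]
tool_rot: [2.126, 2.297, 0.017]
contact_force: [4.6, 0.3, -2.1]
opening: 0.0238
t 7.2 tcp [ 0.6094 -0.0234  0.22  ] yaw(x) 1.6479 z [ 1.580e-02 -1.000e-04 -9.999e-01] open 0.0238 F [ 4.6  0.3 -2.1] q6 -0.24
shift mm [ 0.5 -1.4  5. ]
turn [0.0157 0.0013 0.0019]
```

View pics/g1.png

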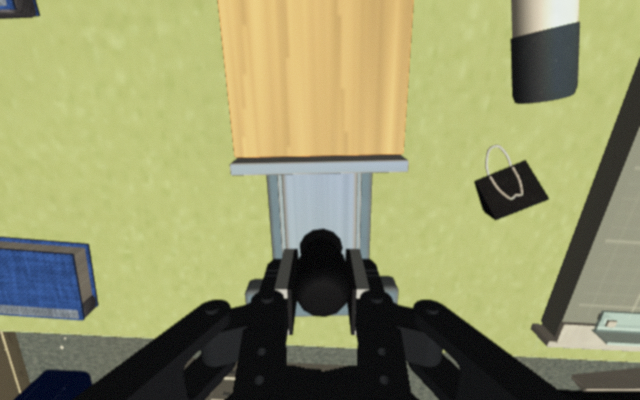

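```bash
python3 -m crank '[[0,0,0,-12,0,0,1],[0,0,0,-15,0,0,1],[0,0,0,-15,0,0,1],[0,0,0,-12,0,0,1],[0,0,0,-8,0,0,1],[0,0,0,-6,0,0,1],[0,0,0,0,0,0,1]]'; python3 -c "
from h import *
go(.608,-.086,.215,1.646)"
```

```text
t: 7.83
tool_pos: [0.6153, -0.0896, 0.22]
tool_rot: [2.131, 2.304, 0.034]
contact_force: [3.0, 1.6, -1.9]
opening: 0.0241
t 7.83 tcp [ 0.6153 -0.0896  0.22  ] yaw(x) 1.6489 z [ 0.0166  0.0143 -0.9998] open 0.0241 F [ 3.   1.6 -1.9] q6 -0.35
shift mm [ 4.1 -7.1  4.9]
turn [ 0.0176 -0.013   0.0028]
```

```bash
python3 -m crank '[[0,0,0,-6,0,0,1],[0,0,0,-6,0,0,1],[0,0,0,0,0,0,1]]'; python3 -c "
from h import *
st()"; python3 -m crank '[[0,0,0,0,0,0,-1],[0,0,0,0,0,0,-1],[0,0,0,0,0,0,-1],[0,0,0,0,0,-25,-1],[0,0,0,0,0,-35,-1],[0,0,0,20,-10,-35,-1],[0,0,0,30,-30,-30,-1]]'
python3 - <<'E'
from h import *
go(.52,.07,.40,1.646)
E
```

```text
t: 8.08
tool_pos: [0.616, -0.0937, 0.2197]
tool_rot: [-2.12, -2.293, -0.06]
contact_force: [1.9, -2.8, -2.6]
opening: 0.0237
t 8.08 tcp [ 0.616  -0.0937  0.2197] yaw(x) 1.6491 z [ 0.0127  0.0405 -0.9991] open 0.0237 F [ 1.9 -2.8 -2.6] q6 -0.37
t: 8.67
tool_pos: [0.5751, -0.0599, 0.3366]
tool_rot: [-2.119, -2.278, -0.043]
contact_force: [-0.9, 1.4, 1.0]
opening: 0.0853
t 8.67 tcp [ 0.5751 -0.0599  0.3366] yaw(x) 1.643 z [-0.0032  0.0404 -0.9992] open 0.0853 F [-0.9  1.4  1. ] q6 -0.32
shift mm [136.  -45.6 -57.9]
turn [-0.0002 -0.0405 -0.003 ]
```

```bash
python3 -m crank '[[0,-0.04,0,30,-12,-15,-1],[0,0,0,30,-12,-15,-1],[0,0,0,25,-12,-15,-1],[0,0,0,0,0,0,-1],[0,0,0,0,0,0,-1]]'
python3 - <<'E'
from h import *
st()
p=shot("wrist","w2"); ps=[shot("scene"),shot("side"),p]
for i in range(3):
    for q in ["bed_center","bed_knob","wheel_center","knob_grip","tray","notebook_a"]:
        print(i,q,[(round(d["confidence"],2),[round(float(x),3) for x in d["centre"]]) for d in spotter.mark_of(q,ps[i])])
    for d in spotter.outline_of("notebook_a",ps[i]):
        m=d["region"]; v,u=np.nonzero(m); P=unproj(ps[i],(u.mean(),v.mean()),.01); print(m.sum(),P.round(3),round(d["confidence"],2)); 
        if d["confidence"]>.4:print(fit([m],[ps[i]],P[0],P[1],0))
E
```

```text
t: 9.08
tool_pos: [0.529, 0.0245, 0.3953]
tool_rot: [2.133, 2.286, 0.011]
contact_force: [0.2, 0.4, -0.5]
opening: 0.0847
t 9.08 tcp [0.529  0.0245 0.3953] yaw(x) 1.6403 z [ 0.0159 -0.0049 -0.9999] open 0.0847 F [ 0.2  0.4 -0.5] q6 -0.16
0 bed_center [(0.63, [0.602, 0.064, 0.036])]
0 bed_knob [(0.6, [0.613, -0.087, 0.058])]
0 wheel_center [(0.69, [0.587, 0.271, 0.198])]
0 knob_grip [(0.63, [0.635, 0.238, 0.228])]
0 tray [(0.9, [0.382, 0.316, -0.001]), (0.51, [0.433, -0.066, 0.002])]
0 notebook_a [(0.76, [0.429, 0.103, 0.004]), (0.69, [0.431, -0.069, 0.003])]
341 [0.427 0.108 0.01 ] 0.77
(array([0.43011184, 0.10555165, 0.08497176]), np.float64(0.06506598240469208))
262 [ 0.434 -0.069  0.01 ] 0.76
(array([ 0.43706367, -0.07248889, -0.03167017]), np.float64(0.13191793893129772))
1 bed_center [(0.96, [0.603, 0.069, 0.036]), (0.39, [0.584, 0.274, 0.193])]
1 bed_knob [(0.7, [0.615, -0.087, 0.061])]
1 wheel_center [(0.57, [0.585, 0.275, 0.195])]
1 knob_grip [(0.66, [0.632, 0.243, 0.231])]
1 tray [(0.73, [0.384, 0.315, -0.002])]
1 notebook_a [(0.95, [0.422, 0.107, -0.001]), (0.67, [0.431, -0.071, 0.001])]
482 [0.423 0.105 0.01 ] 0.88
(array([0.42345176, 0.10841655, 0.13649382]), np.float64(0.10658713692946058))
797 [ 0.43  -0.071  0.01 ] 0.64
(array([ 0.43001113, -0.06749616, -0.01101332]), np.float64(0.039523212045169384))
2 bed_center [(0.79, [0.602, 0.068, 0.036]), (0.34, [0.719, 0.021, -0.004])]
2 bed_knob [(0.63, [0.615, -0.084, 0.061])]
2 wheel_center []
2 knob_grip [(0.28, [0.718, 0.022, -0.005])]
2 tray []
2 notebook_a [(0.97, [0.43, -0.073, 0.001])]
3159 [0.424 0.108 0.01 ] 0.89
(array([0.42435736, 0.10667707, 0.11704449]), np.float64(0.02334599556821779))
2135 [ 0.43  -0.067  0.01 ] 0.76
(array([ 0.43046987, -0.06844778, -0.00888653]), np.float64(0.050175644028103046))
```

View pics/w2.png

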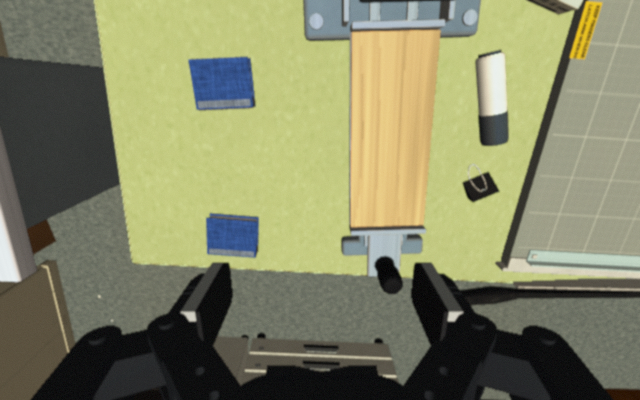

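```bash
python3 -c "
from h import *
go(.4243,.1067,.21,1.688)"; python3 -m crank '[[0.014,0.005,-0.045,18,-20,20,-1],[0,0,0,22,-27,30,-1],[0,0,0,22,-27,30,-1],[0,0,0,12,-22,30,-1],[0,0,0,0,-10,30,-1],[0,0,0,0,0,0,-1],[0,0,0,0,0,0,-1]]' 60; python3 -c "
from h import *
go(.4243,.1067,.21,1.688)"
```

```text
t 10.28 tcp [0.5295 0.024  0.3942] yaw(x) 1.639 z [ 0.0136 -0.004  -0.9999] open 0.085 F [ 0.3 -0.5 -0.2] q6 -0.16
shift mm [  90.6 -101.8  182.4]
turn [ 0.0131  0.0052 -0.049 ]
t: 10.87
tool_pos: [0.4156, 0.0872, 0.2527]
tool_rot: [2.087, 2.34, 0.007]
contact_force: [1.2, -0.4, 1.2]
opening: 0.0854
t 10.87 tcp [0.4156 0.0872 0.2527] yaw(x) 1.6847 z [ 7.7e-03 -9.0e-04 -1.0e+00] open 0.0854 F [ 1.2 -0.4  1.2] q6 -0.08
shift mm [18.5 10.5 42.8]
turn [ 0.0076  0.0018 -0.0033]
```

```bash
python3 -m crank '[[0.008,0.002,0,12,7,20,-1],[0,0,0,8,5,25,-1],[0,0,0,0,0,0,-1],[0,0,0,0,0,0,-1]]' 60; python3 -c "
from h import *
go(.4243,.1067,.17,1.688)
shot('wrist','p1')"
```

```text
t: 11.2
tool_pos: [0.4324, 0.1085, 0.2155]
tool_rot: [2.088, 2.335, 0.014]
contact_force: [0.8, 0.4, 0.3]
opening: 0.0851
t 11.2 tcp [0.4324 0.1085 0.2155] yaw(x) 1.6825 z [ 1.300e-02  6.000e-04 -9.999e-01] open 0.0851 F [0.8 0.4 0.3] q6 -0.03
shift mm [-0.8 -8.9 45.3]
turn [ 0.013   0.0009 -0.0055]
```

View pics/p1.png

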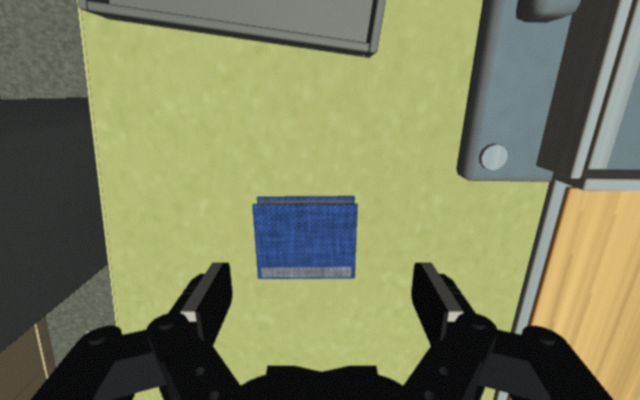

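```bash
python3 -m crank '[[0.013,0,0,0,-8,10,-1],[0,0,0,0,-3,20,-1],[0,0,0,0,0,18,-1],[0,0,0,0,0,0,-1],[0,0,0,0,0,0,-1]]' 60; python3 -c "
from h import *
go(.4243,.1067,.17,1.688)
p=shot('wrist','p2')
for d in spotter.outline_of('notebook_a',p)[:2]:
    m=d['region']; v,u=np.nonzero(m); P=unproj(p,(u.mean(),v.mean()),.01); print(d['confidence'],P,fit([m],[p],P[0],P[1],0))
"
```

```text
t: 11.67
tool_pos: [0.4255, 0.1055, 0.1745]
tool_rot: [2.09, 2.331, 0.013]
contact_force: [-0.6, 0.2, 0.5]
opening: 0.0851
t 11.67 tcp [0.4255 0.1055 0.1745] yaw(x) 1.6797 z [ 1.340e-02 -6.000e-04 -9.999e-01] open 0.0851 F [-0.6  0.2  0.5] q6 -0.03
shift mm [ 1.4 -1.1  4.5]
turn [ 0.0133  0.0021 -0.0083]
0.77 [0.42401536 0.10817355 0.01      ] (array([0.42439399, 0.10592788, 0.10835372]), np.float64(0.03424741528941212))
0.57 [0.59704822 0.07130986 0.01      ] (array([ 0.6244233 ,  0.07409235, -1.48353898]), np.float64(0.05412303664921466))
```

View pics/p2.png

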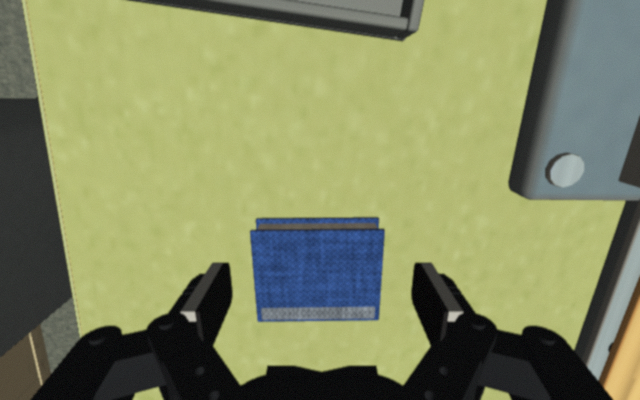

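```bash
python3 -m crank '[[0.013,0.002,0,1,-2,6,-1],[0,0,0,0,0,0,0.2],[0,0,0,0,0,0,0.5],[0,0,0,0,0,0,0.5],[0,0,0,0,0,0,0.6],[0,0,0,0,0,0,0.6]]' 60; python3 -c "
from h import *
st()
p=shot('wrist','p3')
"
```

```text
t: 12.27
tool_pos: [0.4257, 0.1065, 0.1731]
tool_rot: [2.094, 2.335, 0.009]
contact_force: [-0.3, 0.3, -0.8]
opening: 0.0584
t 12.27 tcp [0.4257 0.1065 0.1731] yaw(x) 1.6798 z [ 7.7e-03  7.0e-04 -1.0e+00] open 0.0584 F [-0.3  0.3 -0.8] q6 -0.03
```

View pics/p3.png

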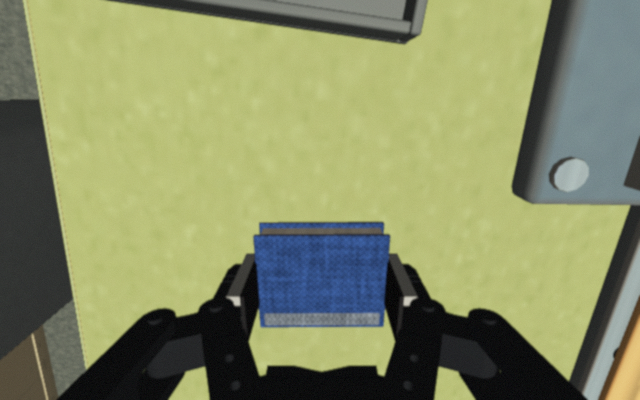

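```bash
python3 -m crank '[[0,0,0,0,0,5,-0.2],[0,0,0,0,-1,5,0],[0,0,0,0,0,2,0],[0,0,0,0,0,0,0.6],[0,0,0,0,0,0,0.6],[0,0,0,0,0,0,0.6],[0,0,0,0,0,0,0.6]]' 60; python3 -c "
from h import *
st()
"
```

```text
t: 12.9
tool_pos: [0.4291, 0.1071, 0.1723]
tool_rot: [2.094, 2.339, 0.002]
contact_force: [0.5, 0.7, -0.4]
opening: 0.0584
t 12.9 tcp [0.4291 0.1071 0.1723] yaw(x) 1.681 z [ 2.2e-03 -6.0e-04 -1.0e+00] open 0.0584 F [ 0.5  0.7 -0.4] q6 -0.03
```

```bash
python3 -m crank '[[0,0,0,0,0,-10,0.6],[0,0,0,0,0,-25,0.6],[0,0,0,0,0,-35,0.6],[0,0,0,0,0,-35,0.6],[0,0,0,0,0,0,0.6],[0,0,0,0,0,0,0.6]]'; python3 -c "
from h import *
go(.602+.0024-.002,.067-.030,.23,1.651)
p=shot('wrist','p4')
"
```

```text
t: 13.4
tool_pos: [0.4261, 0.1068, 0.2786]
tool_rot: [-2.092, -2.335, 0.012]
contact_force: [-0.3, 0.1, -1.6]
opening: 0.0584
t 13.4 tcp [0.4261 0.1068 0.2786] yaw(x) 1.6807 z [-0.0098 -0.0014 -1.    ] open 0.0584 F [-0.3  0.1 -1.6] q6 -0.03
shift mm [-88.7 168.1  46.9]
turn [-0.0099  0.0005  0.0297]
```

View pics/p4.png

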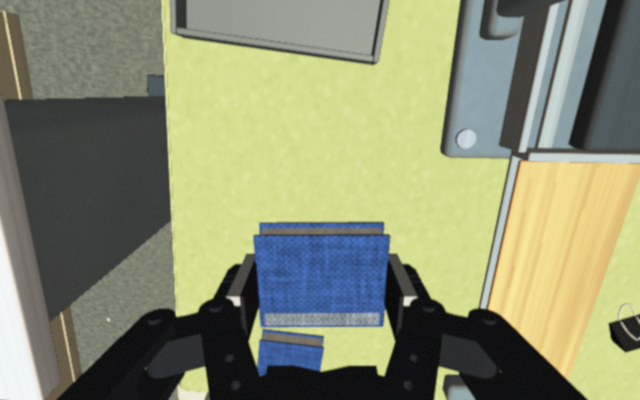

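```bash
python3 -c "
from h import *
go(.5995,.098,.25,1.651)
"; python3 -m crank '[[-0.01,0,0.03,-3,20,0,0.6],[0,0,0,-5,35,0,0.6],[0,0,0,-5,40,0,0.6],[0,0,0,-5,40,4,0.6],[0,0,0,-4,30,10,0.6],[0,0,0,0,10,10,0.6],[0,0,0,0,0,0,0.6],[0,0,0,0,0,0,0.6]]'; python3 -c "
from h import *
go(.5995,.098,.212,1.651)
"
```

```text
t 13.45 tcp [0.4266 0.1069 0.2792] yaw(x) 1.6808 z [-0.008  -0.0013 -1.    ] open 0.0582 F [1.1 1.1 1. ] q6 -0.03
shift mm [-27.8 171.1  27.8]
turn [-0.0081  0.0005  0.0298]
t: 14.12
tool_pos: [0.6064, 0.0988, 0.2412]
tool_rot: [-2.126, -2.3, 0.016]
contact_force: [-0.3, 0.2, -1.0]
opening: 0.0583
t 14.12 tcp [0.6064 0.0988 0.2412] yaw(x) 1.6497 z [-1.370e-02 -9.000e-04 -9.999e-01] open 0.0583 F [-0.3  0.2 -1. ] q6 -0.04
shift mm [-0.2 -6.6 29.3]
turn [-0.0137 -0.0002 -0.0013]
```

```bash
python3 -m crank '[[-0.013,0,0,0,-5,8,0.6],[0,0,0,0,-2,10,0.6],[0,0,0,0,0,6,0.6],[0,0,0,0,0,0,0.6],[0,0,0,0,0,0,0.6]]'; python3 -c "
from h import *
go(.5995,.098,.212,1.651)
p=shot('wrist','p5')
"
```

```text
t: 14.53
tool_pos: [0.5946, 0.0985, 0.213]
tool_rot: [-2.127, -2.304, 0.009]
contact_force: [0.5, -0.5, -0.4]
opening: 0.0583
t 14.53 tcp [0.5946 0.0985 0.213 ] yaw(x) 1.6504 z [-8.6e-03 -1.0e-04 -1.0e+00] open 0.0583 F [ 0.5 -0.5 -0.4] q6 -0.04
shift mm [-0.9  4.9  1. ]
turn [-0.0085 -0.0006 -0.0006]
```

View pics/p5.png

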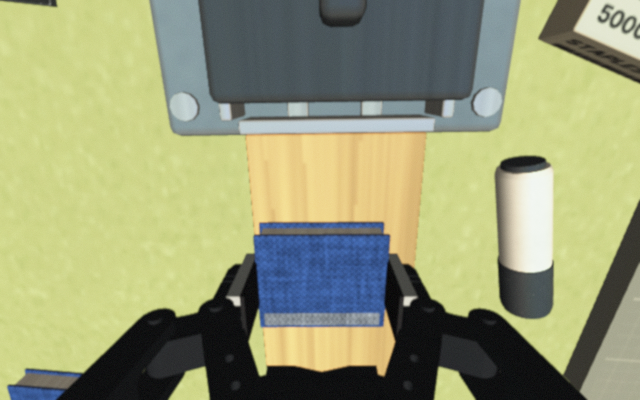

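```bash
python3 -m crank '[[-0.008,0,0,0,5,0,0.6],[0,0,0,0,2,3,0.6],[0,0,0,0,0,3,0.6],[0,0,0,0,0,0,0.6]]'; python3 -c "
from h import *
go(.5995,.098,.212,1.651)
p=shot('wrist','p6')
"
```

```text
t: 14.92
tool_pos: [0.603, 0.0993, 0.2088]
tool_rot: [2.129, 2.307, 0.005]
contact_force: [-0.2, -0.0, -1.6]
opening: 0.0585
t 14.92 tcp [0.603  0.0993 0.2088] yaw(x) 1.6507 z [ 4.1e-03  7.0e-04 -1.0e+00] open 0.0585 F [-0.2 -0.  -1.6] q6 -0.04
shift mm [-1.  -3.6 -3.2]
turn [ 0.0042 -0.0004 -0.0003]
```

View pics/p6.png

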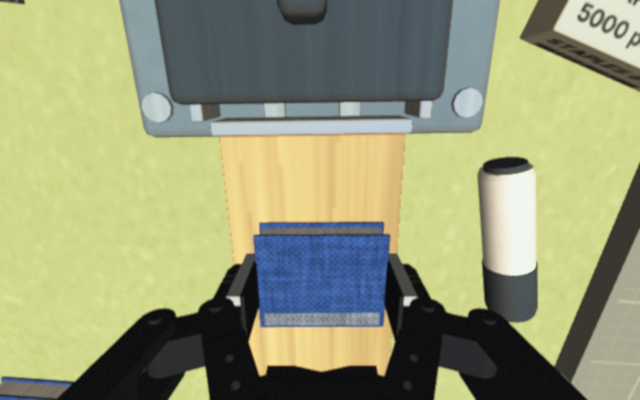

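```bash
python3 -m crank '[[0,0,0,0,-2,2,0.6],[0,0,0,0,0,3,0.6],[0,0,0,0,0,0,0.2],[0,0,0,0,0,0,0.0],[0,0,0,0,0,0,-0.2],[0,0,0,0,0,-15,-0.2],[0,0,0,0,0,-30,-0.4],[0,0,0,0,0,-30,-1]]'; python3 -c "
from h import *
go(.4305,-.0685,.24,1.561)
p=shot('wrist','p7')
"
```

```text
t: 15.63
tool_pos: [0.5983, 0.0989, 0.2751]
tool_rot: [-2.125, -2.302, 0.013]
contact_force: [0.4, -0.3, 0.3]
opening: 0.0702
t 15.63 tcp [0.5983 0.0989 0.2751] yaw(x) 1.6505 z [-1.240e-02 -1.000e-04 -9.999e-01] open 0.0702 F [ 0.4 -0.3  0.3] q6 -0.04
shift mm [-153.5 -180.1   37.2]
turn [-0.0124 -0.0003  0.0895]
```

View pics/p7.png

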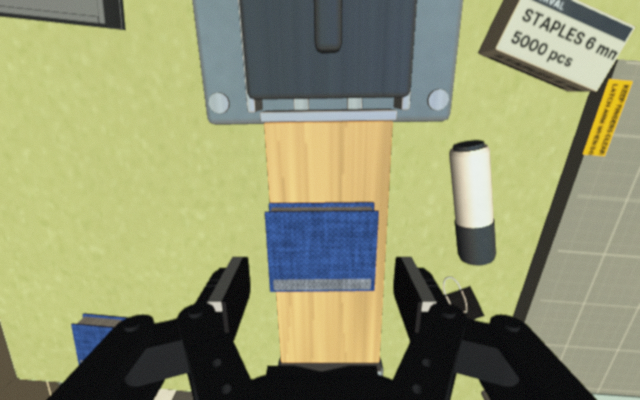

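```bash
python3 -m crank '[[-0.012,0,0.045,-15,-18,0,-1],[0,0,0.045,-26,-30,0,-1],[0,0,0,-26,-30,0,-1],[0,0,0,-26,-30,0,-1],[0,0,0,-26,-30,10,-1],[0,0,0,-18,-20,12,-1],[0,0,0,0,0,0,-1],[0,0,0,0,0,0,-1]]'; python3 -c "
from h import *
go(.4305,-.0685,.21,1.561)
p=shot('wrist','p8')
for d in spotter.outline_of('notebook_a',p)[:3]:
    m=d['region']; v,u=np.nonzero(m); P=unproj(p,(u.mean(),v.mean()),.01); print(d['confidence'],P,fit([m],[p],P[0],P[1],0) if d['confidence']>.4 else '')
"
```

```text
t: 16.35
tool_pos: [0.441, -0.0428, 0.2615]
tool_rot: [2.217, 2.192, 0.035]
contact_force: [0.6, -0.0, 0.4]
opening: 0.0854
t 16.35 tcp [ 0.441  -0.0428  0.2615] yaw(x) 1.5594 z [ 3.240e-02 -9.000e-04 -9.995e-01] open 0.0854 F [ 0.6 -0.   0.4] q6 -0.26
shift mm [-25.8 -11.9  51.2]
turn [ 0.0325  0.0005 -0.0016]
0.75 [0.61356781 0.08584867 0.01      ] (array([0.61758804, 0.10490578, 0.08533356]), np.float64(0.020455386893743058))
0.65 [ 0.40830721 -0.05453284  0.01      ] (array([ 0.40912453, -0.05639795, -0.02100607]), np.float64(0.03987327188940092))
```

View pics/p8.png

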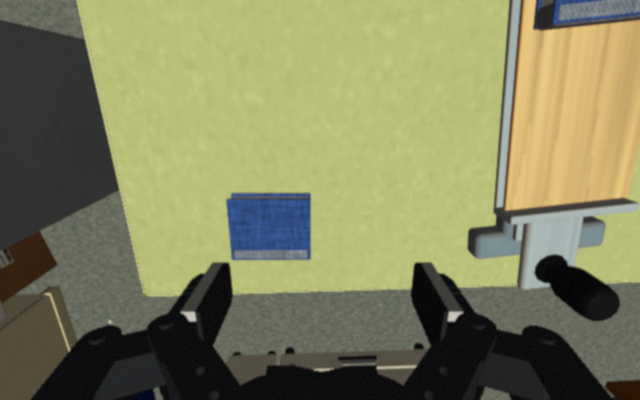

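```bash
python3 -m crank '[[0.03,0,0,-6,-14,12,-1],[0,0,0.008,-6,-12,18,-1],[0,0,0,-3,-5,15,-1],[0,0,0,0,0,0,-1],[0,0,0,0,0,0,-1]]'; python3 -c "
from h import *
go(.409,-.0565,.17,1.55)
p=shot('wrist','p9')
for d in spotter.outline_of('notebook_a',p)[:3]:
    m=d['region']; v,u=np.nonzero(m); P=unproj(p,(u.mean(),v.mean()),.01); print(d['confidence'],P,fit([m],[p],P[0],P[1],0) if d['confidence']>.4 else '')
"
```

```text
t: 16.87
tool_pos: [0.4165, -0.0554, 0.2198]
tool_rot: [2.227, 2.202, 0.01]
contact_force: [0.0, 0.7, 0.6]
opening: 0.0853
t 16.87 tcp [ 0.4165 -0.0554  0.2198] yaw(x) 1.5595 z [ 0.0113 -0.0021 -0.9999] open 0.0853 F [0.  0.7 0.6] q6 -0.3
shift mm [-1.1 -8.  49.7]
turn [0.0113 0.0019 0.0095]
0.7 [ 0.40873319 -0.05459519  0.01      ] (array([ 0.40890622, -0.05619035, -0.02176988]), np.float64(0.03445532624814632))
```

View pics/p9.png

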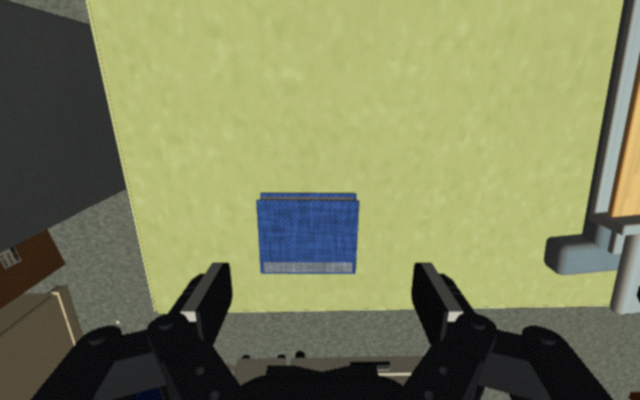

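```bash
python3 -m crank '[[0.011,0.002,0.009,-1,-6,12,-1],[0,0,0,0,-3,20,-1],[0,0,0,0,0,18,-1],[0,0,0,0,0,0,-1],[0,0,0,0,0,0,-1]]'; python3 -c "
from h import *
go(.409,-.0565,.17,1.55)
p=shot('wrist','p10')
"
```

```text
t: 17.38
tool_pos: [0.4111, -0.056, 0.1723]
tool_rot: [2.236, 2.195, 0.006]
contact_force: [0.3, -0.1, 0.8]
opening: 0.0853
t 17.38 tcp [ 0.4111 -0.056   0.1723] yaw(x) 1.5523 z [ 0.0083 -0.0027 -1.    ] open 0.0853 F [ 0.3 -0.1  0.8] q6 -0.3
shift mm [-0.5 -2.1  2.3]
turn [0.0084 0.0025 0.0023]
```

View pics/p10.png

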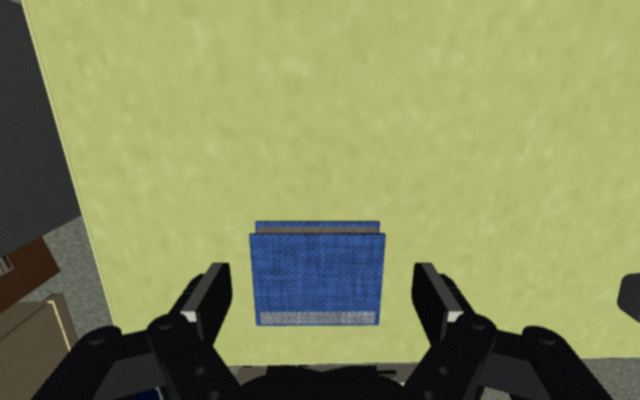

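```bash
python3 -m crank '[[0.008,0,0,0,-3,4,-0.5],[0,0,0,0,0,2,0.2],[0,0,0,0,0,0,0.6],[0,0,0,0,0,0,0.6],[0,0,0,0,0,0,0.6],[0,0,0,0,0,0,0.6]]'; python3 -c "
from h import *
st()"; python3 -m crank '[[0,0,0,0,0,-10,0.6],[0,0,0,0,0,-25,0.6],[0,0,0,0,0,-35,0.6],[0,0,0,0,0,-35,0.6],[0,0,0,0,0,0,0.6],[0,0,0,0,0,0,0.6]]'; python3 -c "
from h import *
go(.605,.037,.25,1.651)
p=shot('wrist','p11')
"
```

```text
t: 17.93
tool_pos: [0.4103, -0.0567, 0.1707]
tool_rot: [2.236, 2.195, 0.002]
contact_force: [-0.8, -0.0, -0.5]
opening: 0.0583
t 17.93 tcp [ 0.4103 -0.0567  0.1707] yaw(x) 1.5524 z [ 0.007  -0.0051 -1.    ] open 0.0583 F [-0.8 -0.  -0.5] q6 -0.3
t: 18.43
tool_pos: [0.4078, -0.0556, 0.2809]
tool_rot: [2.239, 2.198, -0.001]
contact_force: [0.0, 0.4, -1.5]
opening: 0.0588
t 18.43 tcp [ 0.4078 -0.0556  0.2809] yaw(x) 1.5522 z [ 0.0021 -0.0035 -1.    ] open 0.0588 F [ 0.   0.4 -1.5] q6 -0.3
shift mm [ 96.3 195.4  31. ]
turn [ 0.002   0.0035 -0.0988]
```

View pics/p11.png

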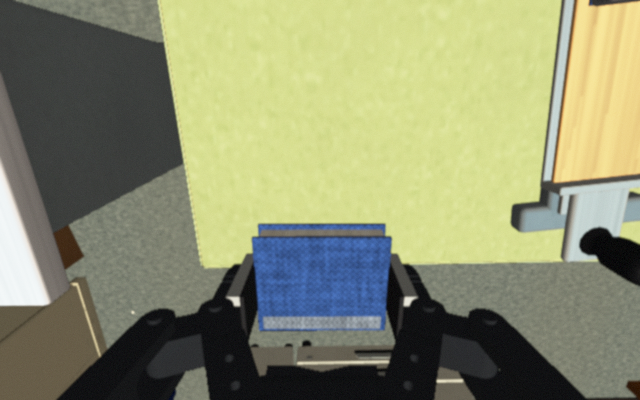

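```bash
python3 -m crank '[[0,0,-0.1,10,20,0,0.6],[0,0,0,14,36,0,0.6],[0,0,0,14,36,0,0.6],[0,0,0,14,36,0,0.6],[0,0,0,14,36,0,0.6],[0,0,0,9,30,5,0.6],[0,0,0,0,0,0,0.6],[0,0,0,0,0,0,0.6]]'; python3 -c "
from h import *
go(.605,.037,.225,1.651)
p=shot('wrist','p12')
"
```

```text
t: 19.15
tool_pos: [0.6016, 0.0382, 0.2635]
tool_rot: [-2.122, -2.308, 0.017]
contact_force: [-1.2, 0.5, -0.5]
opening: 0.0583
t 19.15 tcp [0.6016 0.0382 0.2635] yaw(x) 1.6547 z [-0.0119 -0.0038 -0.9999] open 0.0583 F [-1.2  0.5 -0.5] q6 -0.14
shift mm [-1.4  3.7 38.4]
turn [-0.0121  0.0028  0.0037]
```

View pics/p12.png

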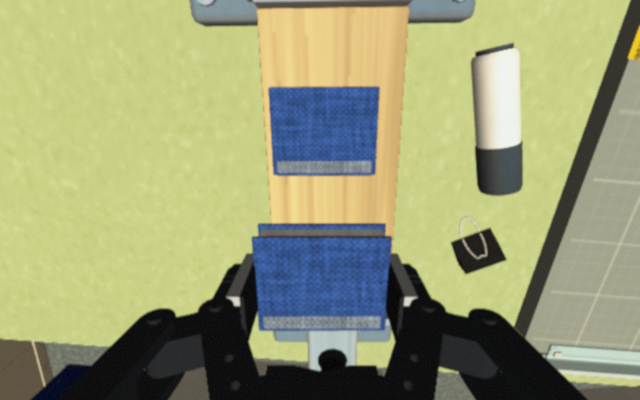

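```bash
python3 -m crank '[[-0.012,0.003,0.004,0,2,15,0.6],[0,0,0,0,2,20,0.6],[0,0,0,0,0,10,0.6],[0,0,0,0,0,0,0.6],[0,0,0,0,0,0,0.6]]'; python3 -c "
from h import *
go(.604,.037,.21,1.651)
p=shot('wrist','p13')
"
```

```text
t: 19.62
tool_pos: [0.6005, 0.0365, 0.2151]
tool_rot: [-2.132, -2.302, 0.005]
contact_force: [1.0, 1.0, -0.2]
opening: 0.0586
t 19.62 tcp [0.6005 0.0365 0.2151] yaw(x) 1.6476 z [-4.8e-03  3.0e-04 -1.0e+00] open 0.0586 F [ 1.   1.  -0.2] q6 -0.14
shift mm [0.3 3.5 5.1]
turn [-0.0048 -0.0006 -0.0034]
```

View pics/p13.png

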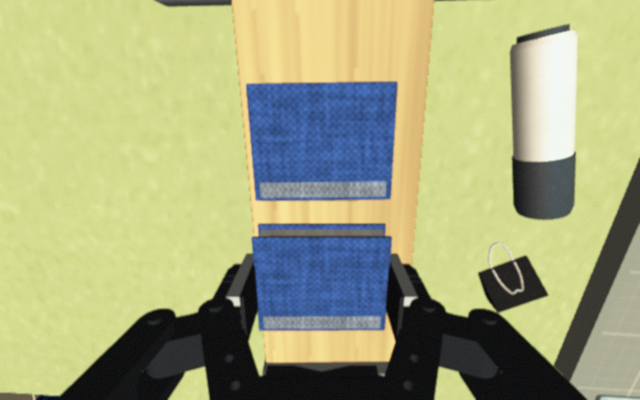

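```bash
python3 -m crank '[[-0.005,0,0,0,4,3,0.6],[0,0,0,0,0,4,0.6],[0,0,0,0,0,3,0.6],[0,0,0,0,0,0,0.6]]';  python3 -c "
from h import *
go(.604,.037,.207,1.651)"; python3 -m crank '[[0,0,0,0,0,1,0.3],[0,0,0,0,0,0,0.2],[0,0,0,0,0,0,0.0],[0,0,0,0,0,0,-0.1],[0,0,0,0,0,0,-0.2],[0,0,0,0,0,-15,-0.2],[0,0,0,0,0,-30,-0.4],[0,0,0,0,0,-30,-1]]'; python3 -c "
from h import *
go(.614,-.087,.30,1.651)
p=shot('wrist','p14')
"
```

```text
t: 20.0
tool_pos: [0.6054, 0.0362, 0.208]
tool_rot: [2.132, 2.301, 0.007]
contact_force: [-0.1, 0.1, -0.6]
opening: 0.0586
t 20.0 tcp [0.6054 0.0362 0.208 ] yaw(x) 1.6469 z [ 6.1e-03  3.0e-04 -1.0e+00] open 0.0586 F [-0.1  0.1 -0.6] q6 -0.14
shift mm [ 0.9 -1.3  1. ]
turn [ 0.0061  0.0002 -0.0041]
t: 20.67
tool_pos: [0.6022, 0.0365, 0.2758]
tool_rot: [-2.13, -2.299, 0.009]
contact_force: [0.5, 0.8, -0.1]
opening: 0.0704
t 20.67 tcp [0.6022 0.0365 0.2758] yaw(x) 1.6471 z [-0.0096  0.0012 -1.    ] open 0.0704 F [ 0.5  0.8 -0.1] q6 -0.14
shift mm [-124.     2.1  -24.4]
turn [-0.0095 -0.002  -0.0039]
```

View pics/p14.png

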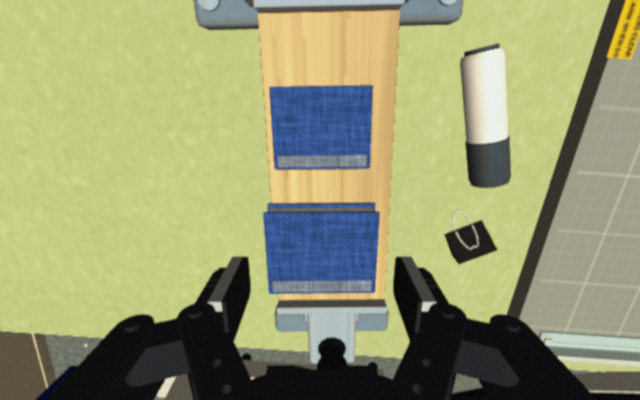

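```bash
python3 -m crank '[[-0.009,-0.002,0,-20,0,-5,-1],[0,0,0,-30,1,0,-1],[0,0,0,-30,1,0,-1],[0,0,0,-30,0,0,-1],[0,0,0,-14,0,0,-1],[0,0,0,0,0,0,-1],[0,0,0,0,0,0,-1]]'; python3 -c "
from h import *
go(.6145,-.087,.22,1.651)
p=shot('wrist','p15')
print(spotter.mark_of('bed_knob',p),spotter.mark_of('bed_knob',shot('side')))
"
```

```text
t: 21.3
tool_pos: [0.6191, -0.0904, 0.298]
tool_rot: [2.116, 2.292, 0.027]
contact_force: [-0.6, 0.9, 0.0]
opening: 0.0852
t 21.3 tcp [ 0.6191 -0.0904  0.298 ] yaw(x) 1.6507 z [ 0.0276 -0.0023 -0.9996] open 0.0852 F [-0.6  0.9  0. ] q6 -0.35
shift mm [ 4.1 -6.4 77.8]
turn [ 0.0274  0.0045 -0.0002]
[{'centre': [0.6124, -0.0852, 0.0592], 'confidence': 0.6}] [{'centre': [0.6154, -0.0862, 0.0592], 'confidence': 0.57}]
```

View pics/p15.png

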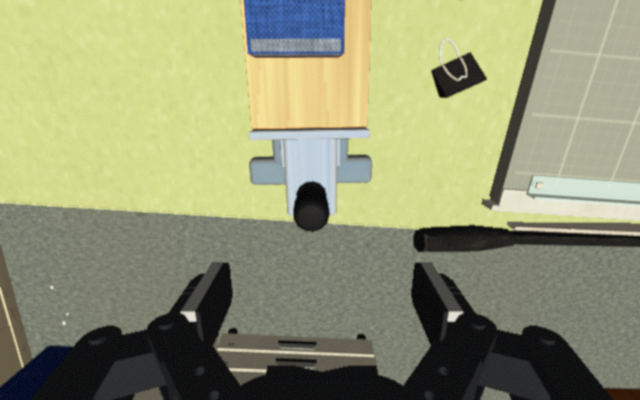

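```bash
python3 -m crank '[[0.027,0.004,0,2,-4,15,-0.2],[0,0,0,2,-3,25,-0.2],[0,0,0,0,0,25,-0.2],[0,0,0,0,0,10,-0.2],[0,0,0,0,0,0,-0.2],[0,0,0,0,0,0,-0.2]]'; python3 -c "
from h import *
go(.614,-.0857,.22,1.651)
"
```

```text
t: 22.0
tool_pos: [0.6103, -0.0793, 0.2167]
tool_rot: [-2.115, -2.314, 0.007]
contact_force: [0.0, 0.2, 0.3]
opening: 0.0512
t 22.0 tcp [ 0.6103 -0.0793  0.2167] yaw(x) 1.6608 z [-0.0081  0.0012 -1.    ] open 0.0512 F [0.  0.2 0.3] q6 -0.34
shift mm [-6.7  3.1 -3.3]
turn [-0.008  -0.0019  0.0098]
```

```bash
python3 -m crank '[[-0.008,0,0.01,-5,4,0,-0.2],[0,0,0,-3,1,0,0.0],[0,0,0,0,0,0,1],[0,0,0,0,0,0,1],[0,0,0,0,0,0,1],[0,0,0,0,0,0,1]]' 50; python3 -c "
from h import *
go(.614,-.0857,.22,1.651)
"
```

```text
t: 22.5
tool_pos: [0.6174, -0.0872, 0.2193]
tool_rot: [2.131, 2.307, 0.006]
contact_force: [0.8, 0.7, -3.0]
opening: 0.0239
t 22.5 tcp [ 0.6174 -0.0872  0.2193] yaw(x) 1.6503 z [ 0.0032  0.0019 -1.    ] open 0.0239 F [ 0.8  0.7 -3. ] q6 -0.34
shift mm [ 1.8 -3.3 -0.7]
turn [ 0.0033 -0.0016 -0.0007]
```

```bash
python3 -m crank '[[0,0,0,6,0,0,1],[0,0,0,10,0,0,1],[0,0,0,14,0,0,1],[0,0,0,16,0,0,1],[0,0,0,16,0,0,1],[0,0,0,16,0,0,1],[0,0,0,16,0,0,1],[0,0,0,14,0,0,1]]' 50; python3 -c "
from h import *
go(.597,.123,.22,1.651)
"
```

```text
t: 23.17
tool_pos: [0.6069, 0.0267, 0.2193]
tool_rot: [2.131, 2.303, -0.001]
contact_force: [1.8, -1.9, -4.3]
opening: 0.0237
t 23.17 tcp [0.6069 0.0267 0.2193] yaw(x) 1.6485 z [ 0.0021 -0.003  -1.    ] open 0.0237 F [ 1.8 -1.9 -4.3] q6 -0.15
shift mm [96.8 -2.4 -1. ]
turn [ 0.0019  0.0032 -0.0025]
```

```bash
python3 -m crank '[[0,0.003,0,14,0,0,1],[0,0,0,16,0,0,1],[0,0,0,16,0,0,1],[0,0,0,16,0,0,1],[0,0,0,12,0,0,1],[0,0,0,8,0,0,1],[0,0,0,8,0,0,1],[0,0,0,0,0,0,1]]' 50; python3 -c "
from h import *
go(.597,.123,.22,1.651)
"
```

```text
t: 23.83
tool_pos: [0.5972, 0.1248, 0.2193]
tool_rot: [2.109, 2.301, -0.018]
contact_force: [2.1, 3.6, -3.8]
opening: 0.0237
t 23.83 tcp [0.5972 0.1248 0.2193] yaw(x) 1.6578 z [ 0.0066 -0.0221 -0.9997] open 0.0237 F [ 2.1  3.6 -3.8] q6 0.01
shift mm [-1.8 -0.3 -0.6]
turn [0.0047 0.0226 0.0069]
```

```bash
python3 -m crank '[[0,0.022,0,8,0,0,1],[0,0,0,8,0,0,1],[0,0,0,8,0,0,1],[0,0,0,0,0,0,1]]' 50; python3 -c "
from h import *
go(.597,.123,.22,1.651)
p=shot('wrist','h1')
for c in ('scene','side'):
  p=shot(c,'h1'+c,(200,130,480,330) if c=='side' else (160,130,440,330),2.5); print(spotter.mark_of('bed_knob',p)[:1],spotter.mark_of('wheel_center',p)[:1],spotter.mark_of('knob_grip',p)[:1],spotter.mark_of('bed_center',p)[:1])
"
```

```text
t: 24.17
tool_pos: [0.5971, 0.1328, 0.2192]
tool_rot: [2.096, 2.287, -0.055]
contact_force: [1.9, 3.9, -5.3]
opening: 0.0238
t 24.17 tcp [0.5971 0.1328 0.2192] yaw(x) 1.6579 z [ 0.0051 -0.0526 -0.9986] open 0.0238 F [ 1.9  3.9 -5.3] q6 0.04
shift mm [-9.8 -1.  -0.3]
turn [0.0007 0.0529 0.0069]
[{'centre': [0.5976, 0.117, 0.0587], 'confidence': 0.94}] [{'centre': [0.5859, 0.2724, 0.2004], 'confidence': 0.56}] [{'centre': [0.6378, 0.2404, 0.2276], 'confidence': 0.61}] [{'centre': [0.5828, 0.2735, 0.0326], 'confidence': 0.58}]
[{'centre': [0.5949, 0.123, 0.0599], 'confidence': 0.66}] [{'centre': [0.5859, 0.274, 0.1953], 'confidence': 0.72}] [] [{'centre': [0.5846, 0.2745, 0.1936], 'confidence': 0.62}]
```

View pics/h1side.png

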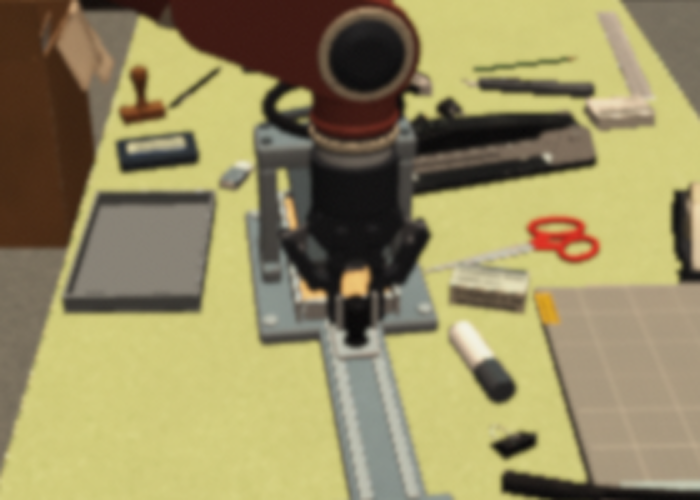

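View pics/h1scene.png

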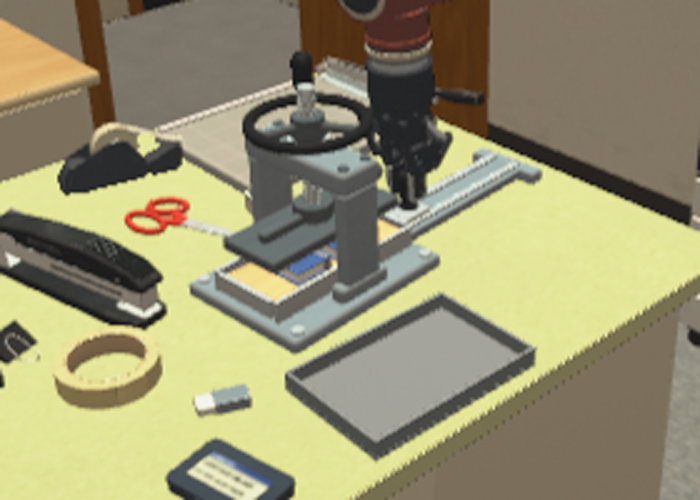

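```bash
python3 -m crank '[[0,0,0,0,0,0,0.2],[0,0.03,0,-6,0,0,-0.3],[0,0.022,0,-3,0,-5,-0.3],[0,0,0,0,0,-20,-0.3],[0,0,0,-5,0,-35,-0.3],[0,0,0,0,0,-40,-0.3],[0,0,0,0,0,-40,-0.3],[0,0,0,0,0,-40,-0.3]]' 50; python3 -c "
from h import *
go(.637,.241,.45,1.651)
"
```

```text
t: 25.38
tool_pos: [0.5945, 0.1255, 0.397]
tool_rot: [-2.092, -2.312, 0.014]
contact_force: [1.5, -1.4, -0.4]
opening: 0.0556
t 25.38 tcp [0.5945 0.1255 0.397 ] yaw(x) 1.6703 z [-0.0234  0.009  -0.9997] open 0.0556 F [ 1.5 -1.4 -0.4] q6 -0.02
shift mm [111.3  52.6 -53. ]
turn [-0.0225 -0.0111  0.0194]
```

```bash
python3 -m crank '[[-0.022,-0.011,0.019,0,0,-30,-0.2],[0,0,0,20,10,-25,-0.2],[0,0,0,32,16,0,-0.2],[0,0,0,32,16,0,-0.2],[0,0,0,20,8,0,-0.2],[0,0,0,0,0,0,-0.2],[0,0,0,0,0,0,-0.2]]' 50; python3 -c "
from h import *
go(.637,.241,.41,1.651)
p=shot('wrist','k1'); print(spotter.mark_of('knob_grip',p),spotter.mark_of('wheel_center',p))
p=shot('scene','k1s',(160,130,440,330),2.5); print(spotter.mark_of('knob_grip',p))
"
```

```text
t: 25.97
tool_pos: [0.6351, 0.2438, 0.4822]
tool_rot: [2.11, 2.306, 0.051]
contact_force: [-0.7, -0.3, 0.6]
opening: 0.051
t 25.97 tcp [0.6351 0.2438 0.4822] yaw(x) 1.6595 z [ 0.0334  0.0134 -0.9994] open 0.051 F [-0.7 -0.3  0.6] q6 0.17
shift mm [-3.7 -0.8 72.2]
turn [ 0.0345 -0.0105  0.0083]
[{'centre': [0.6375, 0.2403, 0.2315], 'confidence': 0.9}] [{'centre': [0.584, 0.2752, 0.1965], 'confidence': 0.78}]
[{'centre': [0.6349, 0.2385, 0.2299], 'confidence': 0.68}, {'centre': [0.3825, 0.3128, -0.0024], 'confidence': 0.3}]
```

View pics/k1.png

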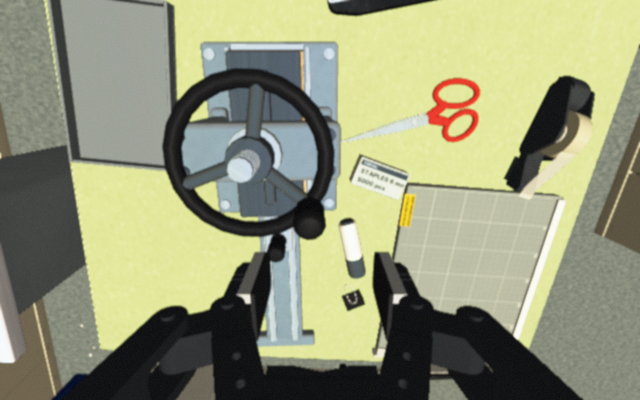

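View pics/k1s.png

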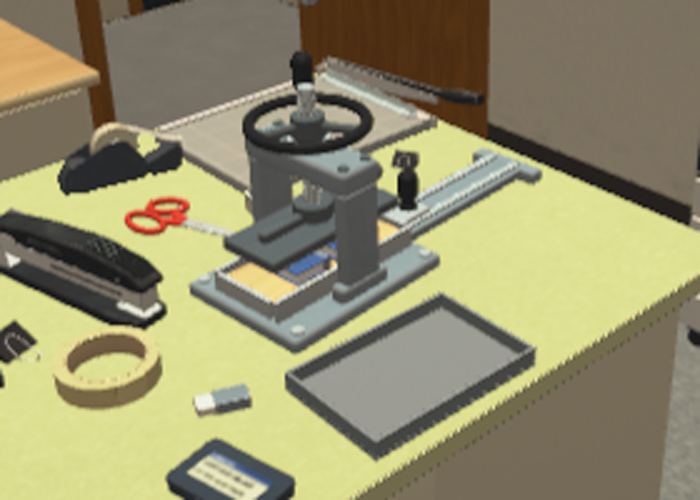

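```bash
python3 -m crank '[[0.033,-0.01,0.008,-2,0,15,-0.2],[0,0,0,-1,1,25,-0.2],[0,0,0,0,0,20,-0.2],[0,0,0,0,0,0,-0.2],[0,0,0,0,0,0,-0.2]]' 50; python3 -c "
from h import *
go(.637,.2405,.386,1.651)
shot('wrist','k2')
"
```

```text
t: 26.63
tool_pos: [0.6364, 0.2336, 0.4159]
tool_rot: [-2.14, -2.295, 0.014]
contact_force: [-0.4, -0.3, 1.0]
opening: 0.0509
t 26.63 tcp [0.6364 0.2336 0.4159] yaw(x) 1.6403 z [-0.0087 -0.0038 -1.    ] open 0.0509 F [-0.4 -0.3  1. ] q6 0.17
shift mm [ 6.9  1.3 29.9]
turn [-0.0089  0.0031 -0.0107]
```

View pics/k2.png

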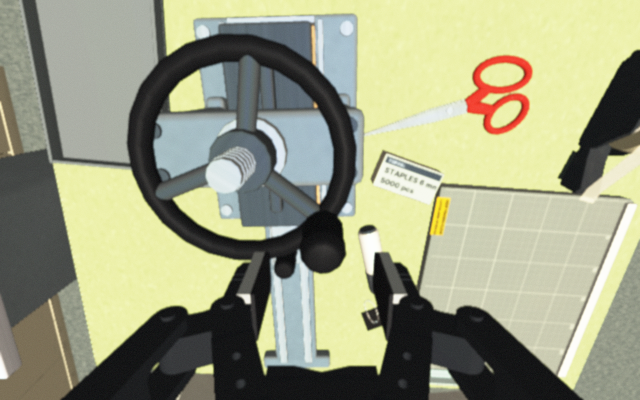

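```bash
python3 -m crank '[[-0.009,0.003,-0.01,5,2,8,-0.2],[0,0,0,2,1,16,-0.2],[0,0,0,0,0,8,-0.2],[0,0,0,0,0,0,-0.2]]' 50; python3 -c "
from h import *
go(.637,.2405,.386,1.651)"; python3 -m crank '[[0,0,0,0,0,0,0.3],[0,0,0,0,0,0,1],[0,0,0,0,0,0,1],[0,0,0,0,0,0,1],[0,0,0,0,0,0,1]]' 60; python3 -c "
from h import *
go(.637,.2405,.386,1.651)
shot('wrist','k3')
"
```

```text
t: 27.02
tool_pos: [0.6398, 0.241, 0.3856]
tool_rot: [2.129, 2.306, 0.008]
contact_force: [-0.7, -0.5, -0.4]
opening: 0.0512
t 27.02 tcp [0.6398 0.241  0.3856] yaw(x) 1.6506 z [ 0.0059  0.0017 -1.    ] open 0.0512 F [-0.7 -0.5 -0.4] q6 0.17
shift mm [-0.2 -2.9 -0.4]
turn [ 0.006  -0.0013 -0.0004]
t: 27.43
tool_pos: [0.6392, 0.2416, 0.387]
tool_rot: [2.129, 2.309, 0.006]
contact_force: [0.2, 0.5, -2.6]
opening: 0.0225
t 27.43 tcp [0.6392 0.2416 0.387 ] yaw(x) 1.6518 z [ 0.0036  0.0021 -1.    ] open 0.0225 F [ 0.2  0.5 -2.6] q6 0.17
shift mm [-1.  -2.3  1. ]
turn [ 0.0037 -0.0018  0.0008]
```

View pics/k3.png

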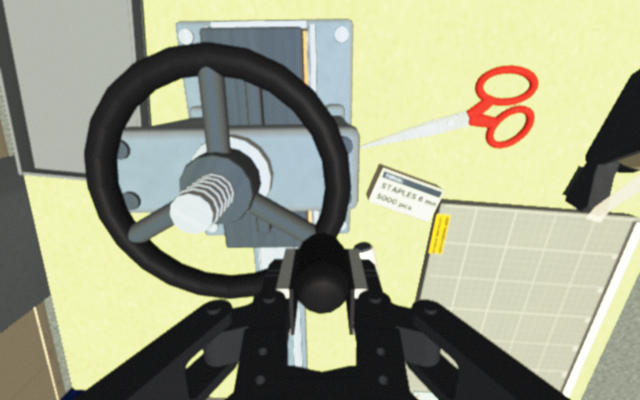

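```bash
cat >> h.py <<'E'
C=np.array([.5853,.2737]); PY=.08
def crank(step,n=8,sgn=-1):
    o=st(); Rm=R.from_rotvec(o["tool_rot"]).as_matrix(); g=o["tool_pos"]+.155*Rm[:,2]; r=g[:2]-C
    a=np.arctan2(r[1],r[0]); print("radius",np.hypot(*r).round(4),"wheel mod 2pi",round((PY-a)%(2*np.pi),3),"turn fix",(R.from_matrix(Rm).inv()*(R.from_rotvec([0,0,1.651])*R.from_rotvec([np.pi,0,0]))).as_rotvec().round(3))
    P=g[:2]; da=sgn*step/62
    for i in range(n):
        Q=C+.062*np.array([np.cos(a+da*(i+1)),np.sin(a+da*(i+1))]); d=Q-P; P=Q
        print((Rm.T@[*d,0]*1000)[:2].round(1).tolist(),end=" ")
    print()
E
python3 -c "
from h import *
crank(15)"
```

```text
t 27.48 tcp [0.6392 0.2416 0.387 ] yaw(x) 1.6517 z [ 0.0034  0.0021 -1.    ] open 0.0228 F [-0.6  0.  -2.8] q6 0.17
radius 0.063 wheel mod 2pi 0.608 turn fix [ 0.004 -0.002  0.001]
[-10.6, -10.8] [-8.4, -12.4] [-5.2, -14.0] [-1.7, -14.9] [1.9, -14.8] [5.4, -14.0] [8.6, -12.3] [11.3, -9.8]
```

```bash
python3 -m crank '[[0,0,0,-10,-11,0,1],[0,0,0,-9,-12,0,1],[0,0,0,-6,-14,0,1],[0,0,0,-3,-15,0,1],[0,0,0,1,-15,0,1]]' 60; python3 -c "
from h import *
crank(15)"
```

```text
t: 27.9
tool_pos: [0.5774, 0.2069, 0.3869]
tool_rot: [2.125, 2.298, 0.023]
contact_force: [2.6, 2.8, -2.2]
opening: 0.0227
t 27.9 tcp [0.5774 0.2069 0.3869] yaw(x) 1.6491 z [ 0.0191  0.0028 -0.9998] open 0.0227 F [ 2.6  2.8 -2.2] q6 0.14
radius 0.0665 wheel mod 2pi 1.726 turn fix [ 0.019 -0.001 -0.002]
[8.5, -13.7] [7.4, -13.0] [10.3, -10.9] [12.6, -8.1] [14.2, -4.8] [14.9, -1.3] [14.8, 2.3] [13.8, 5.8]
```

```bash
python3 -m crank '[[0.019,0,0,6,-14,0,1],[0,0,0,8,-13,0,1],[0,0,0,10,-11,0,1],[0,0,0,12.5,-8,0,1],[0,0,0,14,-5,0,1],[0,0,0,15,-1.5,0,1],[0,0,0,15,2,0,1]]' 60; python3 -c "
from h import *
crank(15)"
```

```text
t: 28.48
tool_pos: [0.5195, 0.2848, 0.387]
tool_rot: [2.127, 2.287, 0.028]
contact_force: [14.0, -5.2, -8.1]
opening: 0.0224
t 28.48 tcp [0.5195 0.2848 0.387 ] yaw(x) 1.643 z [ 2.560e-02  8.000e-04 -9.997e-01] open 0.0224 F [14.  -5.2 -8.1] q6 0.31
radius 0.0629 wheel mod 2pi 3.4 turn fix [ 0.026  0.001 -0.008]
[13.7, 6.3] [12.2, 8.6] [9.8, 11.3] [6.8, 13.3] [3.4, 14.6] [-0.2, 15.0] [-3.7, 14.5] [-7.1, 13.2]
```

```bash
python3 -m crank '[[0.02,0,0,13,7,0,1],[0,0,0,12,9,0,1],[0,0,0,10,11.5,0,1],[0,0,0,7,13.5,0,1],[0,0,0,3.5,14.5,0,1],[0,0,0,0,15,0,1],[0,0,0,-3.5,14.5,0,1]]' 60; python3 -c "
from h import *
crank(15)"
```

```text
t: 29.07
tool_pos: [0.6019, 0.3339, 0.387]
tool_rot: [2.122, 2.284, -0.032]
contact_force: [-5.2, -8.0, 1.9]
opening: 0.0226
t 29.07 tcp [0.6019 0.3339 0.387 ] yaw(x) 1.6442 z [ 0.0034 -0.0312 -0.9995] open 0.0226 F [-5.2 -8.   1.9] q6 0.33
radius 0.058 wheel mod 2pi 5.092 turn fix [ 0.001  0.031 -0.007]
[-3.4, 14.6] [-10.0, 11.1] [-12.4, 8.4] [-14.0, 5.1] [-14.9, 1.6] [-14.8, -2.0] [-13.9, -5.5] [-12.2, -8.7]
```

```bash
python3 -m crank '[[0,0.03,0,-6,13.5,0,1],[0,0,0,-9.5,11.5,0,1],[0,0,0,-12,8.5,0,1],[0,0,0,-14,5,0,1],[0,0,0,-15,1.5,0,1],[0,0,0,0,0,0,1]]' 60; python3 -c "
from h import *
crank(6)"
```

```text
t: 29.57
tool_pos: [0.6474, 0.2779, 0.387]
tool_rot: [2.136, 2.303, -0.022]
contact_force: [-3.3, -1.8, -1.7]
opening: 0.0221
t 29.57 tcp [0.6474 0.2779 0.387 ] yaw(x) 1.646 z [-0.0088 -0.0108 -0.9999] open 0.0221 F [-3.3 -1.8 -1.7] q6 0.23
radius 0.0607 wheel mod 2pi 0.039 turn fix [-0.01   0.01  -0.005]
[-6.0, 0.8] [-5.9, -1.1] [-5.8, -1.6] [-5.6, -2.2] [-5.3, -2.7] [-5.1, -3.2] [-4.7, -3.7] [-4.3, -4.1]
```

```bash
python3 -m crank '[[-0.01,0.01,0,-6,0,0,1],[0,0,0,-6,-1,0,1],[0,0,0,0,0,0,1]]' 60; python3 -c "
from h import *
crank(6)
for c,cr in (('wrist',None),('scene',(160,130,440,330))):
  p=shot(c,'t1'+c,cr,2.5 if cr else 1); 
  print(spotter.mark_of('knob_grip',p)[:1],spotter.mark_of('wheel_center',p)[:1])
"
```

```text
t: 29.82
tool_pos: [0.6461, 0.2655, 0.387]
tool_rot: [-2.135, -2.303, -0.001]
contact_force: [1.7, -2.1, -2.8]
opening: 0.0225
t 29.82 tcp [0.6461 0.2655 0.387 ] yaw(x) 1.6466 z [-8.0e-04  1.6e-03 -1.0e+00] open 0.0225 F [ 1.7 -2.1 -2.8] q6 0.21
radius 0.0612 wheel mod 2pi 0.21 turn fix [-0.001 -0.002 -0.004]
[-6.0, -0.8] [-5.6, -2.1] [-5.4, -2.6] [-5.1, -3.1] [-4.8, -3.6] [-4.4, -4.0] [-4.0, -4.4] [-3.6, -4.8] 
[{'centre': [0.6447, 0.2744, 0.2316], 'confidence': 0.74}] [{'centre': [0.5807, 0.2737, 0.1957], 'confidence': 0.6}]
[{'centre': [0.6451, 0.2703, 0.2303], 'confidence': 0.5}] [{'centre': [0.5857, 0.273, 0.1994], 'confidence': 0.61}]
```

View pics/t1scene.png

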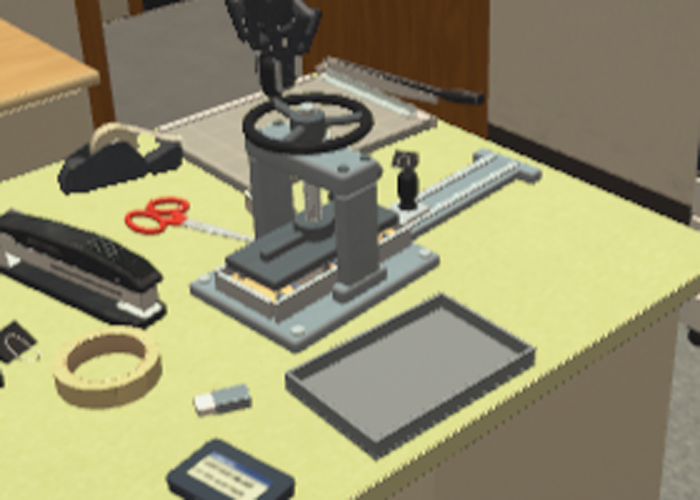

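View pics/t1wrist.png

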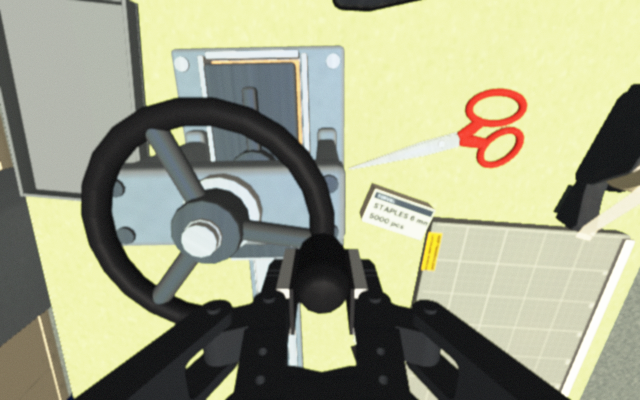

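```bash
python3 -m crank '[[0,0,0,-6,-1,0,1],[0,0,0,-2,0,0,1],[0,0,0,0,0,0,1]]' 60; python3 -c "
from h import *
crank(6)"; Z='no'; python3 -m crank '[[0,0,0,0,0,0,1],[0,0,0,0,0,0,1],[0,0,0,0,0,0,1],[0,0,0,0,0,0,1],[0,0,0,0,0,0,1],[0,0,0,0,0,0,1],[0,0,0,0,0,0,1],[0,0,0,0,0,0,1]]' 60;  python3 -m crank '[[0,0,0,0,0,0,1],[0,0,0,0,0,0,1],[0,0,0,0,0,0,1],[0,0,0,0,0,0,1],[0,0,0,0,0,0,1],[0,0,0,0,0,0,1],[0,0,0,0,0,0,1],[0,0,0,0,0,0,1]]' 60;  python3 -m crank '[[0,0,0,0,0,0,1],[0,0,0,0,0,0,1],[0,0,0,0,0,0,1],[0,0,0,0,0,0,1],[0,0,0,0,0,0,1],[0,0,0,0,0,0,1],[0,0,0,0,0,0,1],[0,0,0,0,0,0,1]]' 60;  python3 -m crank '[[0,0,0,0,0,0,1],[0,0,0,0,0,0,1],[0,0,0,0,0,0,1],[0,0,0,0,0,0,1],[0,0,0,0,0,0,1],[0,0,0,0,0,0,1],[0,0,0,0,0,0,1],[0,0,0,0,0,0,1]]' 60;  python3 -m crank '[[0,0,0,0,0,0,1],[0,0,0,0,0,0,1],[0,0,0,0,0,0,1],[0,0,0,0,0,0,1],[0,0,0,0,0,0,1],[0,0,0,0,0,0,1],[0,0,0,0,0,0,1],[0,0,0,0,0,0,1]]' 60; python3 -c "
from h import *
crank(15,8,1)
for c in ('side','scene'):
    p=shot(c); print([spotter.mark_of(q,p)[:1] for q in ('knob_grip','wheel_center')])"
```

```text
t: 30.37
tool_pos: [0.6456, 0.2595, 0.387]
tool_rot: [-2.13, -2.303, -0.006]
contact_force: [2.8, -0.3, -3.6]
opening: 0.0228
t 30.37 tcp [0.6456 0.2595 0.387 ] yaw(x) 1.649 z [-0.001   0.0062 -1.    ] open 0.0228 F [ 2.8 -0.3 -3.6] q6 0.2
radius 0.0616 wheel mod 2pi 0.297 turn fix [-0.    -0.006 -0.002]
[-5.8, -1.7] [-5.4, -2.6] [-5.2, -3.1] [-4.8, -3.6] [-4.5, -4.0] [-4.1, -4.4] [-3.6, -4.8] [-3.1, -5.1] 
t: 31.03
tool_pos: [0.6456, 0.2596, 0.387]
tool_rot: [-2.13, -2.304, -0.006]
contact_force: [1.8, 1.3, -2.9]
opening: 0.0231
t: 31.7
tool_pos: [0.6456, 0.2596, 0.387]
tool_rot: [-2.13, -2.304, -0.006]
contact_force: [1.7, 1.2, -3.2]
opening: 0.0225
t: 32.37
tool_pos: [0.6456, 0.2596, 0.387]
tool_rot: [-2.13, -2.304, -0.006]
contact_force: [2.2, 1.6, -2.2]
opening: 0.0226
t: 33.03
tool_pos: [0.6456, 0.2596, 0.387]
tool_rot: [-2.13, -2.304, -0.006]
contact_force: [1.6, 1.1, -2.9]
opening: 0.0226
t: 33.7
tool_pos: [0.6456, 0.2596, 0.387]
tool_rot: [-2.13, -2.304, -0.006]
contact_force: [2.2, 0.5, -3.3]
opening: 0.0226
t 33.7 tcp [0.6456 0.2596 0.387 ] yaw(x) 1.6493 z [-7.0e-04  5.6e-03 -1.0e+00] open 0.0226 F [ 2.2  0.5 -3.3] q6 0.2
radius 0.0617 wheel mod 2pi 0.296 turn fix [-0.    -0.006 -0.002]
[14.6, 2.9] [14.9, -1.0] [14.2, -4.6] [12.7, -7.8] [10.5, -10.7] [7.6, -12.9] [4.3, -14.3] [0.8, -14.9] 
[[{'centre': [0.6437, 0.2676, 0.2301], 'confidence': 0.42}], [{'centre': [0.5861, 0.2742, 0.1947], 'confidence': 0.57}]]
[[{'centre': [0.6456, 0.2653, 0.2268], 'confidence': 0.5}], [{'centre': [0.5852, 0.2753, 0.2001], 'confidence': 0.8}]]
```

```bash
python3 -m crank '[[0,0,0,14.5,2.5,0,1],[0,0,0,15,-1.5,0,1],[0,0,0,14,-5,0,1],[0,0,0,12.5,-8,0,1],[0,0,0,10,-11,0,1],[0,0,0,7.5,-13,0,1],[0,0,0,4,-14.5,0,1]]' 60; python3 -c "
from h import *
crank(15,8,1)"
```

```text
t: 34.58
tool_pos: [0.5864, 0.3342, 0.387]
tool_rot: [2.133, 2.298, -0.025]
contact_force: [3.0, -14.6, -1.4]
opening: 0.0228
t 34.58 tcp [0.5864 0.3342 0.387 ] yaw(x) 1.6453 z [-0.0065 -0.0155 -0.9999] open 0.0228 F [  3.  -14.6  -1.4] q6 0.34
radius 0.0581 wheel mod 2pi 4.794 turn fix [-0.008  0.015 -0.006]
[3.2, -14.7] [-4.2, -14.4] [-7.5, -12.9] [-10.4, -10.7] [-12.7, -7.9] [-14.2, -4.7] [-14.9, -1.1] [-14.8, 2.5]
```

```bash
python3 -m crank '[[0,0.01,0,-2,-14.5,0,1],[0,0,0,-5,-14,0,1],[0,0,0,-8.5,-12.5,0,1],[0,0,0,-11,-10,0,1],[0,0,0,-13,-7.5,0,1],[0,0,0,-14.5,-4,0,1],[0,0,0,-15,0,0,1]]' 60; python3 -c "
from h import *
crank(15,8,1)"
```

```text
t: 35.17
tool_pos: [0.5208, 0.2669, 0.387]
tool_rot: [2.12, 2.309, 0.009]
contact_force: [-0.5, 3.4, -2.7]
opening: 0.0227
t 35.17 tcp [0.5208 0.2669 0.387 ] yaw(x) 1.656 z [ 8.8e-03  1.0e-04 -1.0e+00] open 0.0227 F [-0.5  3.4 -2.7] q6 0.26
radius 0.0635 wheel mod 2pi 3.114 turn fix [0.009 0.001 0.005]
[-14.8, 3.7] [-13.9, 5.6] [-12.1, 8.8] [-9.7, 11.4] [-6.6, 13.4] [-3.2, 14.6] [0.4, 15.0] [3.9, 14.4]
```

```bash
python3 -m crank '[[0.008,0,0,-15,3,0,1],[0,0,0,-14,5.5,0,1],[0,0,0,-12,9,0,1],[0,0,0,-9.5,11.5,0,1],[0,0,0,-6.5,13.5,0,1],[0,0,0,-3,14.5,0,1],[0,0,0,0.5,15,0,1]]' 60; python3 -c "
from h import *
crank(12,8,1)"
```

```text
t: 35.75
tool_pos: [0.5926, 0.2094, 0.387]
tool_rot: [-2.114, -2.313, 0.033]
contact_force: [-2.1, -3.8, -1.0]
opening: 0.0221
t 35.75 tcp [0.5926 0.2094 0.387 ] yaw(x) 1.661 z [-0.0201 -0.0103 -0.9997] open 0.0221 F [-2.1 -3.8 -1. ] q6 0.13
radius 0.0661 wheel mod 2pi 1.587 turn fix [-0.021  0.009  0.01 ]
[4.9, 12.1] [3.1, 11.6] [5.3, 10.7] [7.3, 9.5] [9.0, 8.0] [10.3, 6.1] [11.3, 4.0] [11.9, 1.7]
```

```bash
python3 -m crank '[[-0.015,0.008,0.01,2,12,0,1],[0,0,0,4,11.5,0,1],[0,0,0,6,10.5,0,1],[0,0,0,8,9,0,1],[0,0,0,9.5,7.5,0,1],[0,0,0,10.5,5.5,0,1],[0,0,0,7.5,2,0,1]]' 60; python3 -c "
from h import *
crank(7,8,1)"
```

```text
t: 36.33
tool_pos: [0.6489, 0.2613, 0.387]
tool_rot: [-2.126, -2.296, 0.023]
contact_force: [-3.5, -1.9, -1.2]
opening: 0.0224
t 36.33 tcp [0.6489 0.2613 0.387 ] yaw(x) 1.6479 z [-0.0191 -0.0022 -0.9998] open 0.0224 F [-3.5 -1.9 -1.2] q6 0.2
radius 0.062 wheel mod 2pi 0.287 turn fix [-0.019  0.001 -0.003]
[6.8, 1.6] [7.0, 0.8] [7.0, 0.0] [7.0, -0.8] [6.8, -1.6] [6.6, -2.3] [6.3, -3.0] [5.9, -3.7]
```

```bash
python3 -m crank '[[-0.015,0,0,7,1.5,0,1],[0,0,0,7,1,0,1],[0,0,0,6,0,0,1],[0,0,0,6,0,0,1],[0,0,0,0,0,0,1]]' 60; python3 -c "
from h import *
crank(7,8,1)"; python3 -m crank '[[0,0,0,7,-1,0,1],[0,0,0,7,-1,0,1],[0,0,0,0,0,0,1]]' 60; python3 -c "
from h import *
crank(7,8,1)"
```

```text
t: 36.75
tool_pos: [0.6488, 0.2811, 0.387]
tool_rot: [2.128, 2.291, -0.061]
contact_force: [-3.4, 2.9, -3.1]
opening: 0.0225
t 36.75 tcp [0.6488 0.2811 0.387 ] yaw(x) 1.6447 z [-0.0162 -0.0381 -0.9991] open 0.0225 F [-3.4  2.9 -3.1] q6 0.24
radius 0.061 wheel mod 2pi 0.056 turn fix [-0.019  0.037 -0.007]
[6.9, 1.0] [6.9, -0.8] [6.8, -1.6] [6.6, -2.4] [6.3, -3.1] [5.9, -3.8] [5.4, -4.4] [4.9, -5.0] 
t: 37.0
tool_pos: [0.6482, 0.2855, 0.3868]
tool_rot: [2.122, 2.265, -0.091]
contact_force: [-3.4, 2.3, -3.3]
opening: 0.0224
t 37.0 tcp [0.6482 0.2855 0.3868] yaw(x) 1.6362 z [-0.0136 -0.0678 -0.9976] open 0.0224 F [-3.4  2.3 -3.3] q6 0.26
radius 0.0608 wheel mod 2pi 0.058 turn fix [-0.018  0.067 -0.015]
[6.9, 1.1] [6.9, -0.9] [6.8, -1.7] [6.6, -2.4] [6.2, -3.1] [5.8, -3.8] [5.4, -4.5] [4.8, -5.0]
```

```bash
python3 -m crank '[[0,0,0,-3,0,0,0.5],[0,0.03,0,-3,0,0,-0.2],[0,0.03,0,-3,0,-10,-0.3],[-0.015,0,0,0,0,-25,-0.3],[0,0,0,0,0,-35,-0.3],[0,0,0,-10,0,-25,-0.3],[0,0,0,-30,-5,0,-0.3],[0,0,0,-38,-12,0,-0.3]]' 50; python3 -c "
from h import *
go(.597,.122,.46,1.651)
p=shot('scene','u1',(160,130,440,330),2.5); print([spotter.mark_of(q,p)[:1] for q in ('knob_grip','wheel_center','bed_knob')])
"
```

```text
t: 37.67
tool_pos: [0.6368, 0.2045, 0.4943]
tool_rot: [2.131, 2.3, 0.013]
contact_force: [0.0, -0.3, -0.4]
opening: 0.0556
t 37.67 tcp [0.6368 0.2045 0.4943] yaw(x) 1.6469 z [ 0.0102  0.0017 -0.9999] open 0.0556 F [ 0.  -0.3 -0.4] q6 0.12
shift mm [-79.2 -46.3  33.8]
turn [ 0.0103 -0.0009 -0.0041]
[[{'centre': [0.5788, 0.3068, 0.0371], 'confidence': 0.66}], [], [{'centre': [0.7192, 0.022, -0.0029], 'confidence': 0.68}]]
```

View pics/u1.png

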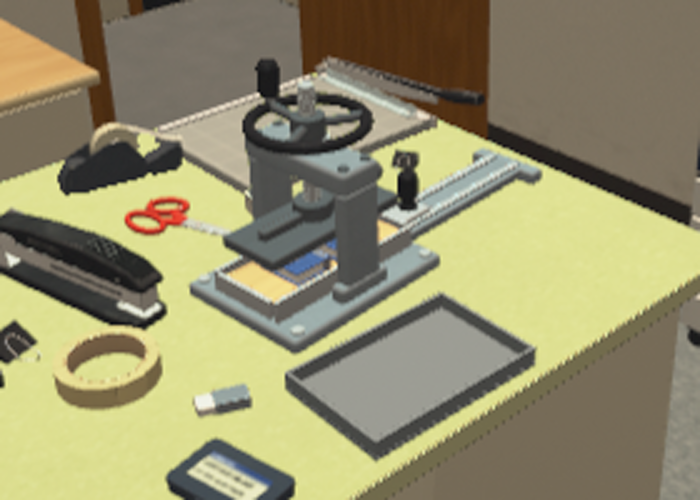

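```bash
python3 -m crank '[[0.01,0,-0.004,-20,-12,0,-0.2],[0,0,0,-30,-17,0,-0.2],[0,0,0,-26,-12,10,-0.2],[0,0,0,0,0,20,-0.2],[0,0,0,0,0,30,-0.2],[0,0,0,0,0,0,-0.2],[0,0,0,0,0,0,-0.2]]' 50; python3 -c "
from h import *
go(.5975,.1225,.22,1.651)
p=shot('wrist','u2'); print(spotter.mark_of('bed_knob',p)[:1])
p=shot('side'); print(spotter.mark_of('bed_knob',p)[:1])
p=shot('scene'); print(spotter.mark_of('bed_knob',p)[:1])
"
```

```text
t: 38.45
tool_pos: [0.601, 0.1289, 0.4389]
tool_rot: [2.12, 2.311, 0.014]
contact_force: [-0.6, 0.3, 1.2]
opening: 0.0514
t 38.45 tcp [0.601  0.1289 0.4389] yaw(x) 1.657 z [ 0.0098  0.0027 -0.9999] open 0.0514 F [-0.6  0.3  1.2] q6 0.0
shift mm [ -6.5  -6.3 218.8]
turn [ 0.0099 -0.0019  0.006 ]
[{'centre': [0.5939, 0.1247, 0.0619], 'confidence': 0.59}]
[{'centre': [0.5949, 0.1224, 0.06], 'confidence': 0.63}]
[{'centre': [0.5915, 0.1208, 0.0554], 'confidence': 0.73}]
```

View pics/u2.png

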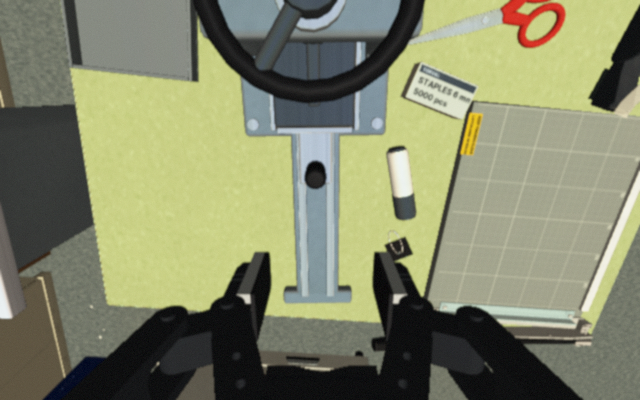

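```bash
python3 -m crank '[[0.01,-0.002,-0.006,-4,-4,25,-0.2],[0,0,0,-3,-3,38,-0.2],[0,0,0,0,0,38,-0.2],[0,0,0,0,0,38,-0.2],[0,0,0,0,0,30,-0.2],[0,0,0,0,0,15,-0.2],[0,0,0,0,0,0,-0.2],[0,0,0,0,0,0,-0.2]]' 50; python3 -c "
from h import *
go(.597,.1225,.22,1.651)
"
```

```text
t: 39.42
tool_pos: [0.6012, 0.1223, 0.2614]
tool_rot: [2.104, 2.311, 0.026]
contact_force: [-0.9, -0.3, 0.2]
opening: 0.0514
t 39.42 tcp [0.6012 0.1223 0.2614] yaw(x) 1.6645 z [ 0.023   0.0016 -0.9997] open 0.0514 F [-0.9 -0.3  0.2] q6 -0.01
shift mm [ 0.7 -5.1 41.3]
turn [0.0231 0.0004 0.0135]
```

```bash
python3 -m crank '[[0.023,0,0.013,0,-5,12,-0.2],[0,0,0,0,-2,18,-0.2],[0,0,0,0,0,10,-0.2],[0,0,0,0,0,0,-0.2]]' 50; python3 -c "
from h import *
go(.597,.1225,.22,1.651)
"; python3 -m crank '[[0,0,0,0,0,0,0.3],[0,0,0,0,0,0,1],[0,0,0,0,0,0,1],[0,0,0,0,0,0,1],[0,0,0,0,0,0,1]]' 50; python3 -c "
from h import *
go(.597,.1225,.22,1.651)
"
```

```text
t: 39.75
tool_pos: [0.5971, 0.1221, 0.2268]
tool_rot: [2.128, 2.302, 0.01]
contact_force: [0.4, -0.2, 1.0]
opening: 0.0513
t 39.75 tcp [0.5971 0.1221 0.2268] yaw(x) 1.6495 z [ 8.7e-03  2.0e-04 -1.0e+00] open 0.0513 F [ 0.4 -0.2  1. ] q6 0.0
shift mm [ 0.4 -0.1  6.8]
turn [ 0.0087  0.0005 -0.0015]
t: 40.17
tool_pos: [0.597, 0.1222, 0.2289]
tool_rot: [2.129, 2.303, 0.008]
contact_force: [1.0, 0.9, -5.8]
opening: 0.0233
t 40.17 tcp [0.597  0.1222 0.2289] yaw(x) 1.6492 z [ 7.2e-03 -1.0e-04 -1.0e+00] open 0.0233 F [ 1.   0.9 -5.8] q6 0.0
shift mm [ 0.3 -0.   8.9]
turn [ 0.0072  0.0007 -0.0018]
```

```bash
python3 -m crank '[[0,0,0,-6,0,0,1],[0,0,0,-10,0,0,1],[0,0,0,-14,0,0,1],[0,0,0,-16,0,0,1],[0,0,0,-16,0,0,1],[0,0,0,-16,0,0,1],[0,0,0,-16,0,0,1],[0,0,0,-16,0,0,1]]' 50; python3 -c "
from h import *
go(.614,-.087,.22,1.651)
"
```

```text
t: 40.83
tool_pos: [0.6068, 0.0066, 0.2289]
tool_rot: [2.127, 2.304, 0.021]
contact_force: [4.5, 2.7, -6.5]
opening: 0.0234
t 40.83 tcp [0.6068 0.0066 0.2289] yaw(x) 1.651 z [ 0.0134  0.0057 -0.9999] open 0.0234 F [ 4.5  2.7 -6.5] q6 -0.2
shift mm [-94.   -0.4   8.5]
turn [ 0.0138 -0.0046 -0.0001]
```

```bash
python3 -m crank '[[0.01,-0.004,0,-16,0,0,1],[0,0,0,-16,0,0,1],[0,0,0,-16,0,0,1],[0,0,0,-16,0,0,1],[0,0,0,-12,0,0,1],[0,0,0,-10,0,0,1],[0,0,0,-8,0,0,1],[0,0,0,0,0,0,1]]' 50; python3 -c "
from h import *
go(.614,-.087,.22,1.651)
shot('wrist','o1')
"
```

```text
t: 41.5
tool_pos: [0.6157, -0.0925, 0.2288]
tool_rot: [-2.131, -2.286, -0.057]
contact_force: [3.5, -2.8, -5.6]
opening: 0.0232
t 41.5 tcp [ 0.6157 -0.0925  0.2288] yaw(x) 1.6411 z [ 0.0135  0.0373 -0.9992] open 0.0232 F [ 3.5 -2.8 -5.6] q6 -0.36
shift mm [ 5.3 -1.4  9. ]
turn [ 0.0162 -0.0362 -0.0102]
```

View pics/o1.png

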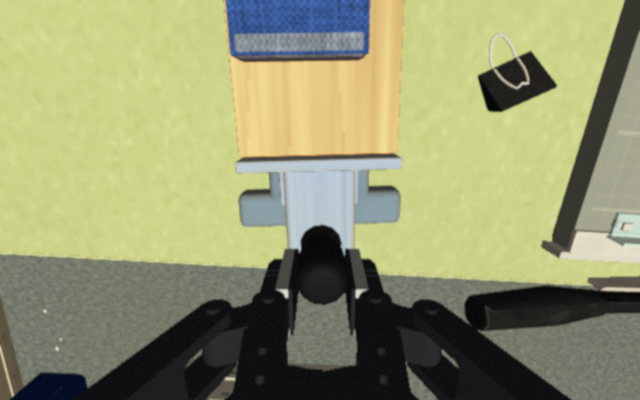

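```bash
python3 -m crank '[[0,0,0,2,0,0,0.2],[0.01,-0.03,0.01,2,0,0,-0.2],[0,0,0,0,0,-15,-0.3],[0,0,0,0,0,-30,-0.5],[0,0,0,15,0,-35,-1],[0,0,0,30,0,-20,-1],[0,0,0,35,0,-10,-1],[0,0,0,20,0,0,-1]]' 50;python3 -m crank '[[0,0,0,0,0,0,-1],[0,0,0,0,0,0,-1]]'; python3 -c "
from h import *
go(.604,.037,.23,1.651)
p=shot('wrist','o2')
for d in spotter.outline_of('notebook_a',p)[:3]:
    m=d['region']; v,u=np.nonzero(m); P=unproj(p,(u.mean(),v.mean()),.046); print(d['confidence'],P,fit([m],[p],P[0],P[1],.036) if d['confidence']>.4 else '')
"
```

```text
t: 42.22
tool_pos: [0.6091, 0.0018, 0.3499]
tool_rot: [2.161, 2.265, 0.001]
contact_force: [0.2, -0.6, -0.1]
opening: 0.0853
t: 42.38
tool_pos: [0.6093, 0.0034, 0.3547]
tool_rot: [2.153, 2.264, 0.006]
contact_force: [0.4, -0.4, 0.3]
opening: 0.0851
t 42.38 tcp [0.6093 0.0034 0.3547] yaw(x) 1.6209 z [ 0.0152 -0.009  -0.9998] open 0.0851 F [ 0.4 -0.4  0.3] q6 -0.16
shift mm [ 35.1  -5.5 124.3]
turn [ 0.0145  0.01   -0.03  ]
0.59 [0.59371032 0.09870463 0.046     ] (array([0.59397502, 0.09734789, 0.09868278]), np.float64(0.019833496571988248))
0.57 [0.59808295 0.03682893 0.046     ] (array([0.59831893, 0.03612763, 0.0905979 ]), np.float64(0.03590556513174095))
```

View pics/o2.png

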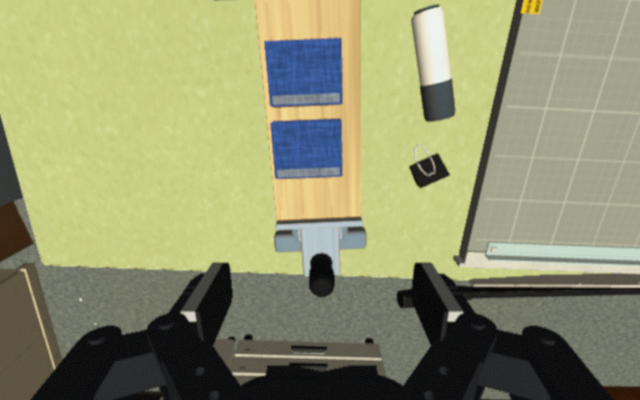

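```bash
python3 -c "
from h import *
go(.594,.0975,.24,1.667)"; python3 -m crank '[[0.014,0.01,-0.045,20,-5,15,-1],[0,0,0,27,-5,25,-1],[0,0,0,27,-4,30,-1],[0,0,0,20,0,25,-1],[0,0,0,0,0,10,-1],[0,0,0,0,0,0,-1],[0,0,0,0,0,0,-1]]' 60; python3 -c "
from h import *
go(.594,.0975,.206,1.667)
p=shot('wrist','o3')
for d in spotter.outline_of('notebook_a',p)[:3]:
    m=d['region']; v,u=np.nonzero(m); P=unproj(p,(u.mean(),v.mean()),.046); print(d['confidence'],P,fit([m],[p],P[0],P[1],.036) if d['confidence']>.4 else '')
"
```

```text
t 42.48 tcp [0.6093 0.0026 0.3537] yaw(x) 1.6195 z [ 0.0136 -0.0084 -0.9999] open 0.0856 F [-0.4 -0.1 -1. ] q6 -0.16
shift mm [ 96.5 -12.1 112.7]
turn [ 0.013   0.0093 -0.0475]
t: 43.07
tool_pos: [0.5885, 0.0871, 0.2432]
tool_rot: [2.127, 2.31, -0.01]
contact_force: [-0.1, 0.2, -0.2]
opening: 0.0855
t 43.07 tcp [0.5885 0.0871 0.2432] yaw(x) 1.6536 z [-0.0031 -0.0055 -1.    ] open 0.0855 F [-0.1  0.2 -0.2] q6 -0.06
shift mm [10.1  6.5 37.1]
turn [-0.0036  0.0052 -0.0134]
0.91 [0.5939417  0.09871989 0.046     ] (array([0.59386123, 0.09689065, 0.08756396]), np.float64(0.03742609797297297))
0.89 [0.59819116 0.03757466 0.046     ] (array([0.59815909, 0.03518672, 0.08395476]), np.float64(0.03629482464205964))
```

View pics/o3.png

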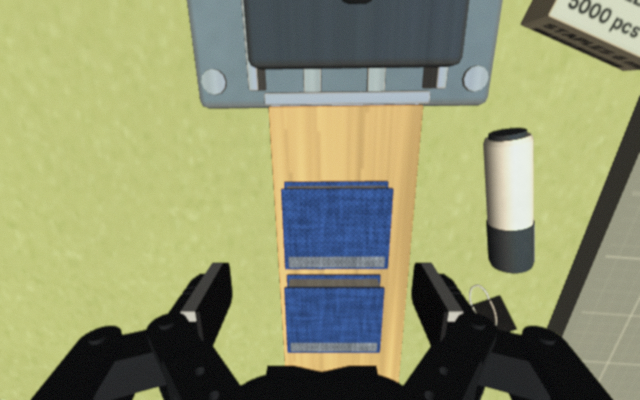

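```bash
python3 -m crank '[[-0.004,0.005,-0.01,6,4,10,-1],[0,0,0,4,2,18,-1],[0,0,0,0,0,12,-1],[0,0,0,0,0,0,-1]]' 60; python3 -c "
from h import *
go(.594,.097,.206,1.659)
p=shot('wrist','o4')"
```

```text
t: 43.5
tool_pos: [0.5989, 0.0949, 0.209]
tool_rot: [2.112, 2.309, 0.019]
contact_force: [-1.4, 0.2, -0.6]
opening: 0.0856
t 43.5 tcp [0.5989 0.0949 0.209 ] yaw(x) 1.6598 z [ 1.670e-02  8.000e-04 -9.999e-01] open 0.0856 F [-1.4  0.2 -0.6] q6 -0.05
shift mm [ 2.5 -4.7  3. ]
turn [0.0167 0.0007 0.0008]
```

View pics/o4.png

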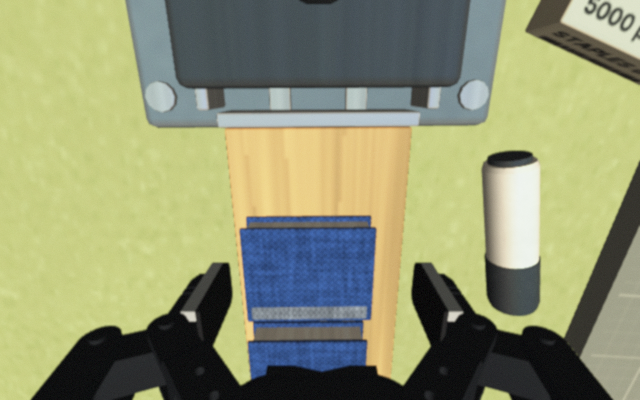

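```bash
python3 -m crank '[[0.016,0,0,2,-4,1,-1],[0,0,0,0,-2,2,-0.3],[0,0,0,0,0,1,0.2],[0,0,0,0,0,0,0.6],[0,0,0,0,0,0,0.6],[0,0,0,0,0,0,0.6],[0,0,0,0,0,0,0.6]]' 60; python3 -c "
from h import *
st()"; python3 -m crank '[[0,0,0,0,0,-10,0.6],[0,0,0,0,0,-25,0.6],[0,0,0,0,0,-35,0.6],[0,0,0,0,0,0,0.6],[0,0,0,0,0,0,0.6]]'; python3 -c "
from h import *
go(.383,.315,.27,1.651)
p=shot('wrist','o5')
"
```

```text
t: 44.13
tool_pos: [0.5937, 0.0961, 0.2094]
tool_rot: [2.118, 2.315, 0.005]
contact_force: [-0.5, -0.5, -1.0]
opening: 0.0583
t 44.13 tcp [0.5937 0.0961 0.2094] yaw(x) 1.6595 z [ 5.5e-03 -5.0e-04 -1.0e+00] open 0.0583 F [-0.5 -0.5 -1. ] q6 -0.05
t: 44.55
tool_pos: [0.5924, 0.0961, 0.2822]
tool_rot: [2.12, 2.317, 0.0]
contact_force: [-0.4, -0.4, -1.6]
opening: 0.0584
t 44.55 tcp [0.5924 0.0961 0.2822] yaw(x) 1.6596 z [ 1.2e-03 -7.0e-04 -1.0e+00] open 0.0584 F [-0.4 -0.4 -1.6] q6 -0.05
shift mm [ 236.6 -189.2   11.8]
turn [0.0012 0.0008 0.0086]
```

View pics/o5.png

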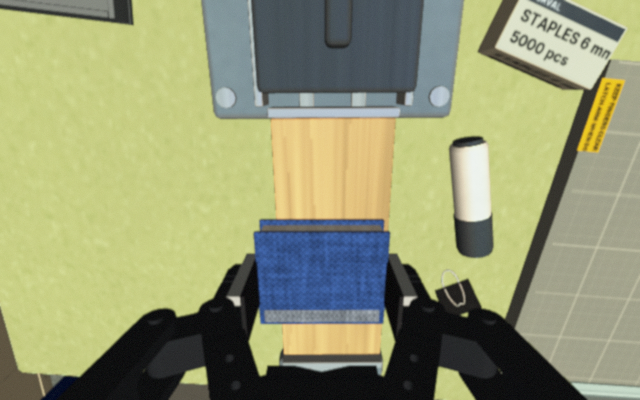

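Run:
```python
import h
from h import *
ps=[shot("scene","y_s"),shot("side","y_d")]
for p in ps:
    print([(round(d['confidence'],2),np.round(d['centre'],3)) for d in spotter.mark_of('notebook_a',p)])
h.B=np.array([[sx*.068,sy*.103,z] for sx in(-1,1) for sy in(-1,1) for z in(0,.022)])
for p in ps:
    d=spotter.outline_of('tray',p)[0]; m=d['region']; print(d['confidence'],m.sum(),fit([m],[p],.383,.315,0))
```

```text
[(0.6, array([0.596, 0.096, 0.113]))]
[(0.94, array([0.588, 0.098, 0.112])), (0.87, array([0.598, 0.032, 0.033]))]
0.82 3617 (array([ 0.38755882,  0.31487403, -0.02111648]), np.float64(0.02275711915952447))
0.85 2591 (array([ 0.38225915,  0.31893777, -0.00976047]), np.float64(0.03172037823234272))
```

View pics/y_d.png

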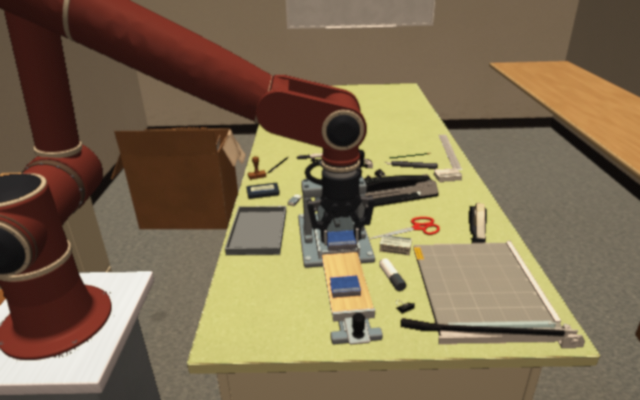

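```bash
python3 -m crank '[[0,0,0,0,-18,0,0.6],[0,0,0,0,-36,0,0.6],[0,0,0,5,-40,0,0.6],[0,0,0,10,-40,0,0.6],[0,0,0.05,20,-36,0,0.6],[0,0,0.05,30,-25,0,0.6],[0,0,0,38,-8,0,0.6],[0,0,0,40,0,0,0.6]]'; python3 -c "
from h import *
go(.385,.353,.25,1.555)
"
```

```text
t: 45.57
tool_pos: [0.3783, 0.2199, 0.2719]
tool_rot: [-2.251, -2.185, 0.018]
contact_force: [1.8, 0.0, 0.2]
opening: 0.0583
t 45.57 tcp [0.3783 0.2199 0.2719] yaw(x) 1.541 z [-0.0119 -0.0047 -0.9999] open 0.0583 F [1.8 0.  0.2] q6 0.39
shift mm [133.3   3.   21.2]
turn [-0.0117  0.005  -0.014 ]
```

```bash
python3 -m crank '[[-0.012,0.005,-0.014,36,1,0,0.6],[0,0,0,38,1,5,0.6],[0,0,0,30,1,10,0.6],[0,0,0,15,0,10,0.6],[0,0,0,0,0,0,0.6],[0,0,0,0,0,0,0.6]]'; python3 -c "
from h import *
go(.385,.353,.25,1.555)
p=shot('wrist','r1')
"
```

```text
t: 46.07
tool_pos: [0.3789, 0.35, 0.2435]
tool_rot: [-2.227, -2.214, 0.0]
contact_force: [0.2, 0.1, -0.2]
opening: 0.0587
t 46.07 tcp [0.3789 0.35   0.2435] yaw(x) 1.5648 z [-8.e-04  5.e-04 -1.e+00] open 0.0587 F [ 0.2  0.1 -0.2] q6 0.61
shift mm [ 3.   6.  -6.5]
turn [-0.0008 -0.0005  0.0098]
```

View pics/r1.png

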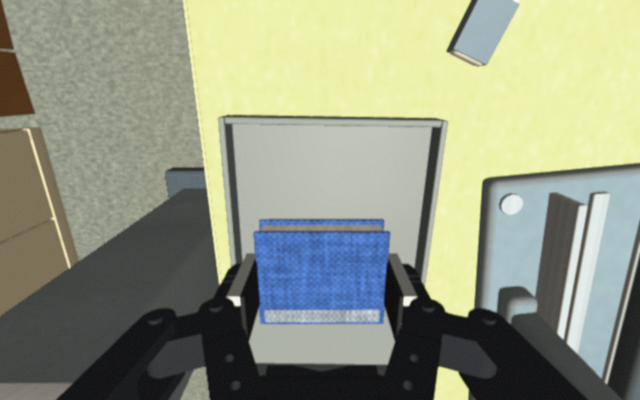

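```bash
python3 -m crank '[[0,0,0.01,2,4,15,0.6],[0,0,0,1,2,22,0.6],[0,0,0,0,0,18,0.6],[0,0,0,0,0,0,0.6],[0,0,0,0,0,0,0.6]]'; python3 -c "
from h import *
go(.385,.353,.178,1.555)
p=shot('wrist','r2')
"
```

```text
t: 46.53
tool_pos: [0.3869, 0.3482, 0.1896]
tool_rot: [2.246, 2.195, 0.004]
contact_force: [-0.4, -0.4, -0.9]
opening: 0.0585
t 46.53 tcp [0.3869 0.3482 0.1896] yaw(x) 1.5477 z [ 0.0024  0.0013 -1.    ] open 0.0585 F [-0.4 -0.4 -0.9] q6 0.61
shift mm [ 4.8 -2.1 11.6]
turn [ 0.0024 -0.0013 -0.0073]
```

View pics/r2.png

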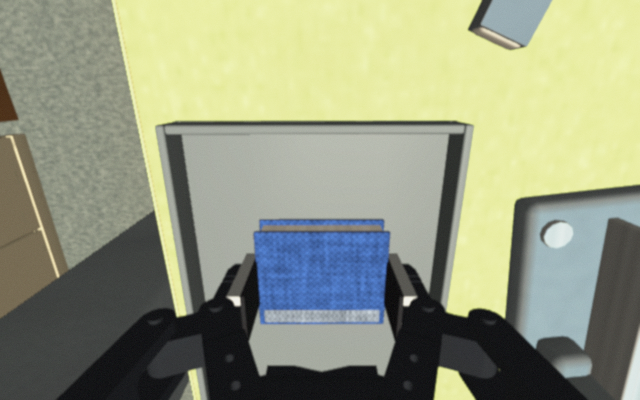

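Centred in the tray; lower and release.

```bash
python3 -m crank '[[0,0,0,2,-1,6,0.6],[0,0,0,2,0,6,0.6],[0,0,0,0,0,3,0.6],[0,0,0,0,0,0,0.6]]'; python3 -c "
from h import *
go(.385,.353,.178,1.555)"; python3 -m crank '[[0,0,0,0,0,1,0.3],[0,0,0,0,0,0,0.2],[0,0,0,0,0,0,0.0],[0,0,0,0,0,0,-0.1],[0,0,0,0,0,0,-0.2],[0,0,0,0,0,-15,-0.2],[0,0,0,0,0,-30,-0.3],[0,0,0,0,0,-35,-0.5]]';  python3 -c "
from h import *
go(.598,.036,.29,1.66)
p=shot('wrist','r3')"
```

```text
t: 46.92
tool_pos: [0.3874, 0.3521, 0.1775]
tool_rot: [2.248, 2.192, 0.014]
contact_force: [-0.5, -0.4, -1.0]
opening: 0.0586
t 46.92 tcp [0.3874 0.3521 0.1775] yaw(x) 1.5458 z [ 0.0077  0.0045 -1.    ] open 0.0586 F [-0.5 -0.4 -1. ] q6 0.62
shift mm [ 0.8 -2.4 -0.6]
turn [ 0.0076 -0.0047 -0.0093]
t: 47.58
tool_pos: [0.3839, 0.3501, 0.2505]
tool_rot: [-2.248, -2.194, 0.013]
contact_force: [0.3, 1.3, -0.1]
opening: 0.0641
t 47.58 tcp [0.3839 0.3501 0.2505] yaw(x) 1.5464 z [-0.0064 -0.0051 -1.    ] open 0.0641 F [ 0.3  1.3 -0.1] q6 0.62
shift mm [-309.   221.5  -39.3]
turn [-0.0066  0.0049 -0.1136]
```

View pics/r3.png

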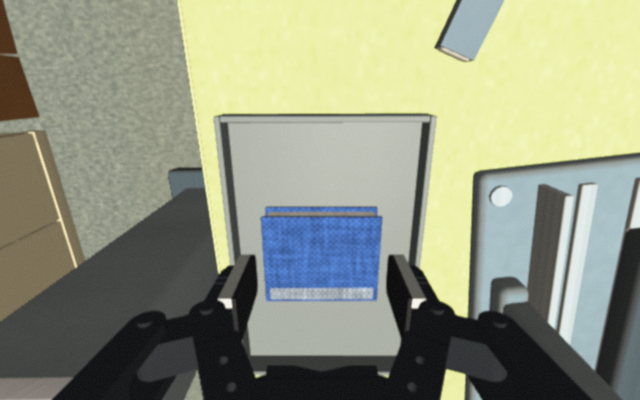

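```bash
python3 -m crank '[[0,0,0,0,0,0,-1],[0,0,0,0,0,0,-1],[0,0,0,0,0,-20,-1],[0,0,0,0,0,-20,-1],[0,0,0,0,0,0,-1]]';  python3 -c "
from h import *
go(.598,.036,.29,1.66)
p=shot('wrist','r4')
for d in spotter.outline_of('notebook_a',p)[:3]:
    m=d['region']; v,u=np.nonzero(m); P=unproj(p,(u.mean(),v.mean()),.012); print(d['confidence'],P,fit([m],[p],P[0],P[1],.004) if d['confidence']>.4 else '')
p=shot('side'); print(spotter.mark_of('notebook_a',p))
"
```

```text
t: 48.05
tool_pos: [0.3863, 0.3521, 0.3014]
tool_rot: [2.246, 2.193, 0.013]
contact_force: [1.3, 0.3, 0.2]
opening: 0.0852
t 48.05 tcp [0.3863 0.3521 0.3014] yaw(x) 1.5468 z [ 0.0072  0.0042 -1.    ] open 0.0852 F [1.3 0.3 0.2] q6 0.62
shift mm [-311.   219.1   11.6]
turn [ 0.0073 -0.0039 -0.1132]
0.82 [0.3823068  0.35221128 0.012     ] (array([0.38252737, 0.35191197, 0.02201043]), np.float64(0.041967029071141575))
[{'centre': [0.3799, 0.3515, 0.0055], 'confidence': 0.82}, {'centre': [0.5976, 0.0368, 0.0322], 'confidence': 0.72}]
```

View pics/r4.png

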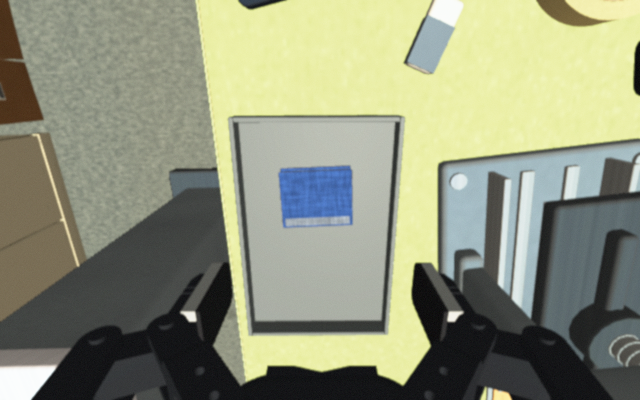

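```bash
python3 -m crank '[[0,0,0,-20,0,0,-1],[0,0,0,-38,0,0,-1],[0,0,0,-40,4,0,-1],[0,0,0,-40,10,0,-1],[0,0,0,-36,20,0,-1],[0,0,-0.05,-34,24,0,-1],[0,0,-0.05,-30,28,0,-1],[0,0,0,-28,30,0,-1]]';  python3 -c "
from h import *
go(.598,.0355,.26,1.658)"
```

```text
t: 48.92
tool_pos: [0.4943, 0.0816, 0.2812]
tool_rot: [-2.106, -2.315, 0.025]
contact_force: [0.4, 0.9, 0.5]
opening: 0.0854
t 48.92 tcp [0.4943 0.0816 0.2812] yaw(x) 1.6652 z [-0.0197 -0.0036 -0.9998] open 0.0854 F [0.4 0.9 0.5] q6 -0.08
shift mm [-55.7  99.3  19.3]
turn [-0.02    0.0018  0.0071]
```

```bash
python3 -m crank '[[-0.018,0,0.007,-18,30,0,-1],[0,0,0,-18,32,5,-1],[0,0,0,-14,26,8,-1],[0,0,0,-4,8,8,-1],[0,0,0,0,0,0,-1],[0,0,0,0,0,0,-1]]';  python3 -c "
from h import *
go(.598,.0355,.206,1.658)
p=shot('wrist','r5')
for d in spotter.outline_of('notebook_a',p)[:3]:
    m=d['region']; v,u=np.nonzero(m); P=unproj(p,(u.mean(),v.mean()),.046); print(d['confidence'],P,fit([m],[p],P[0],P[1],.036) if d['confidence']>.4 else '')
"
```

```text
t: 49.42
tool_pos: [0.6006, 0.0254, 0.2474]
tool_rot: [-2.13, -2.298, 0.017]
contact_force: [-0.1, 0.4, -0.2]
opening: 0.0852
t 49.42 tcp [0.6006 0.0254 0.2474] yaw(x) 1.6466 z [-0.0133 -0.0023 -0.9999] open 0.0852 F [-0.1  0.4 -0.2] q6 -0.16
shift mm [10.3 -1.3 41.4]
turn [-0.0135  0.0012 -0.0114]
0.89 [0.59819386 0.03716763 0.046     ] (array([0.59838348, 0.03541438, 0.08692397]), np.float64(0.046195350643586326))
```

View pics/r5.png

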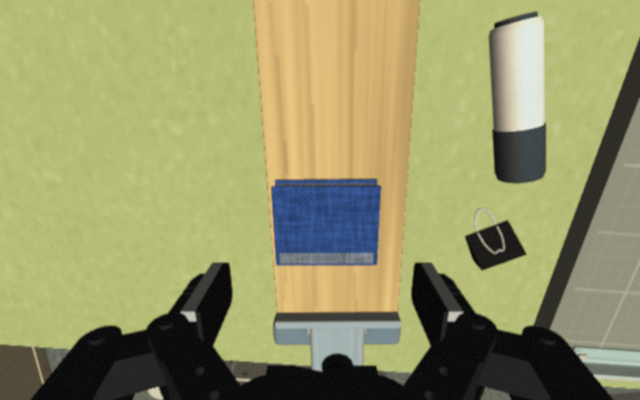

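```bash
python3 -m crank '[[-0.013,0,-0.011,7,0,12,-1],[0,0,0,4,0,18,-1],[0,0,0,0,0,10,-1],[0,0,0,0,0,0,-1],[0,0,0,0,0,0,-1]]';  python3 -c "
from h import *
go(.598,.0355,.206,1.658)"
```

```text
t: 49.93
tool_pos: [0.5955, 0.0405, 0.209]
tool_rot: [2.114, 2.32, 0.002]
contact_force: [-0.5, 0.4, 0.5]
opening: 0.0852
t 49.93 tcp [0.5955 0.0405 0.209 ] yaw(x) 1.6636 z [ 0.0026 -0.001  -1.    ] open 0.0852 F [-0.5  0.4  0.5] q6 -0.15
shift mm [-5.2  2.   3. ]
turn [0.0025 0.0013 0.0056]
```

```bash
python3 -m crank '[[0,0,0.005,-4,2,2,-1],[0,0,0,-1,0,2,-0.4],[0,0,0,0,0,1,0.2],[0,0,0,0,0,0,0.6],[0,0,0,0,0,0,0.6],[0,0,0,0,0,0,0.6],[0,0,0,0,0,0,0.6]]' 60; python3 -c "
from h import *
st()"; python3 -m crank '[[0,0,0,0,0,-10,0.6],[0,0,0,0,0,-25,0.6],[0,0,0,0,0,-35,0.6],[0,0,0,0,-5,-10,0.6],[0,0,0,0,-25,0,0.6],[0,0,0,0,-36,0,0.6]]'; python3 -c "
from h import *
go(.385,.282,.27,1.555)
p=shot('wrist','r6')
"
```

```text
t: 50.52
tool_pos: [0.599, 0.0349, 0.2076]
tool_rot: [2.118, 2.311, 0.006]
contact_force: [-0.4, 0.9, -0.0]
opening: 0.0586
t 50.52 tcp [0.599  0.0349 0.2076] yaw(x) 1.6579 z [ 0.0077 -0.0014 -1.    ] open 0.0586 F [-0.4  0.9 -0. ] q6 -0.15
t: 51.02
tool_pos: [0.5345, 0.0289, 0.2934]
tool_rot: [2.116, 2.31, 0.009]
contact_force: [-1.1, -0.6, -0.6]
opening: 0.0585
t 51.02 tcp [0.5345 0.0289 0.2934] yaw(x) 1.6582 z [ 0.0109 -0.0018 -0.9999] open 0.0585 F [-1.1 -0.6 -0.6] q6 -0.17
shift mm [ 265.2 -127.1   21.3]
turn [0.0108 0.0021 0.1032]
```

View pics/r6.png

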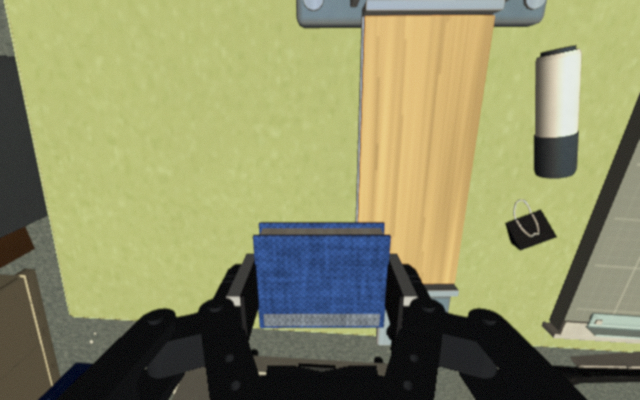

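```bash
python3 -m crank '[[0.01,0,0.05,10,-36,0,0.6],[0,0,0.05,20,-34,0,0.6],[0,0,0,34,-24,0,0.6],[0,0,0,40,-8,0,0.6],[0,0,0,40,0,0,0.6],[0,0,0,40,0,5,0.6],[0,0,0,36,0,10,0.6],[0,0,0,16,0,10,0.6]]'; python3 -c "
from h import *
go(.385,.282,.24,1.555)
"
```

```text
t: 51.73
tool_pos: [0.4205, 0.2656, 0.2621]
tool_rot: [-2.248, -2.184, 0.014]
contact_force: [0.6, -0.5, 0.1]
opening: 0.0583
t 51.73 tcp [0.4205 0.2656 0.2621] yaw(x) 1.5419 z [-1.180e-02 -4.000e-04 -9.999e-01] open 0.0583 F [ 0.6 -0.5  0.1] q6 0.44
shift mm [ 15.4 -35.7  22.5]
turn [-0.0118  0.0007 -0.0131]
```

```bash
python3 -m crank '[[-0.012,0,-0.013,8,-18,5,0.6],[0,0,0,6,-14,10,0.6],[0,0,0,0,-4,10,0.6],[0,0,0,0,0,0,0.6],[0,0,0,0,0,0,0.6]]'; python3 -c "
from h import *
go(.385,.283,.19,1.555)
p=shot('wrist','r7')"
```

```text
t: 52.15
tool_pos: [0.3816, 0.2847, 0.2343]
tool_rot: [-2.23, -2.213, 0.004]
contact_force: [-0.4, -0.7, -0.6]
opening: 0.0586
t 52.15 tcp [0.3816 0.2847 0.2343] yaw(x) 1.5634 z [-0.0016 -0.0016 -1.    ] open 0.0586 F [-0.4 -0.7 -0.6] q6 0.49
shift mm [-1.6  3.5 44.3]
turn [-0.0016  0.0016  0.0084]
```

View pics/r7.png

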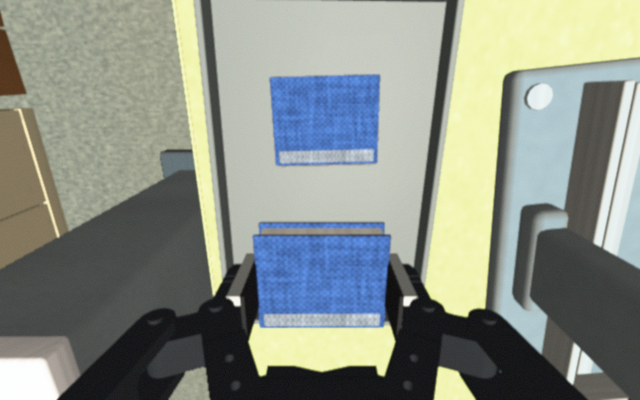

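```bash
python3 -m crank '[[0,0,0.008,-1,3,15,0.6],[0,0,0,0,0,18,0.6],[0,0,0,0,0,14,0.6],[0,0,0,0,0,6,0.6],[0,0,0,0,0,0,0.6],[0,0,0,0,0,0,0.6]]'; python3 -c "
from h import *
go(.385,.283,.176,1.555)
p=shot('wrist','r8')"
```

```text
t: 52.7
tool_pos: [0.3909, 0.2811, 0.1848]
tool_rot: [2.245, 2.192, 0.011]
contact_force: [-0.3, 0.5, -0.4]
opening: 0.0589
t 52.7 tcp [0.3909 0.2811 0.1848] yaw(x) 1.5471 z [ 0.0081  0.002  -1.    ] open 0.0589 F [-0.3  0.5 -0.4] q6 0.49
shift mm [ 1.8 -6.1  8.7]
turn [ 0.008  -0.0022 -0.0079]
```

View pics/r8.png

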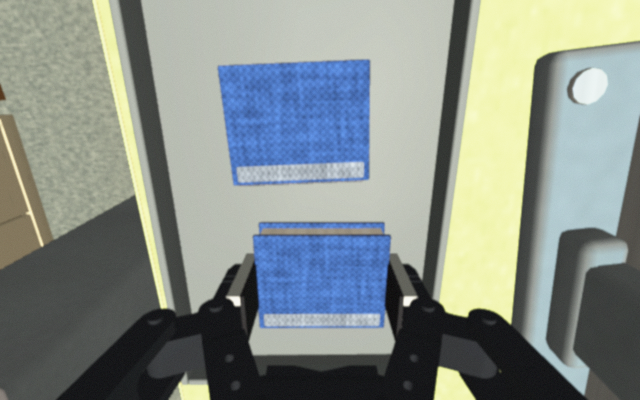

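```bash
python3 -m crank '[[0.008,0,-0.008,0,-5,5,0.6],[0,0,0,0,-1,5,0.6],[0,0,0,0,0,3,0.6],[0,0,0,0,0,0,0.6]]'; python3 -c "
from h import *
go(.385,.283,.176,1.555)"; python3 -m crank '[[0,0,0,0,0,1,0.0],[0,0,0,0,0,0,-0.4],[0,0,0,0,0,0,-0.6],[0,0,0,0,0,0,-0.65],[0,0,0,0,0,0,-0.65],[0,0,0,0,0,0,-0.65]]';  python3 -c "
from h import *
st()
p=shot('wrist','r9')"
```

```text
t: 53.08
tool_pos: [0.3865, 0.282, 0.1751]
tool_rot: [2.238, 2.204, 0.012]
contact_force: [0.2, 0.0, -1.1]
opening: 0.0583
t 53.08 tcp [0.3865 0.282  0.1751] yaw(x) 1.5555 z [ 0.0058  0.0054 -1.    ] open 0.0583 F [ 0.2  0.  -1.1] q6 0.49
shift mm [ 1.  -1.5 -0.9]
turn [ 0.0057 -0.0055  0.0005]
t: 53.58
tool_pos: [0.3867, 0.2826, 0.1748]
tool_rot: [2.237, 2.205, 0.015]
contact_force: [1.0, 0.5, -0.1]
opening: 0.0703
t 53.58 tcp [0.3867 0.2826 0.1748] yaw(x) 1.5566 z [ 0.0072  0.0062 -1.    ] open 0.0703 F [ 1.   0.5 -0.1] q6 0.49
```

View pics/r9.png

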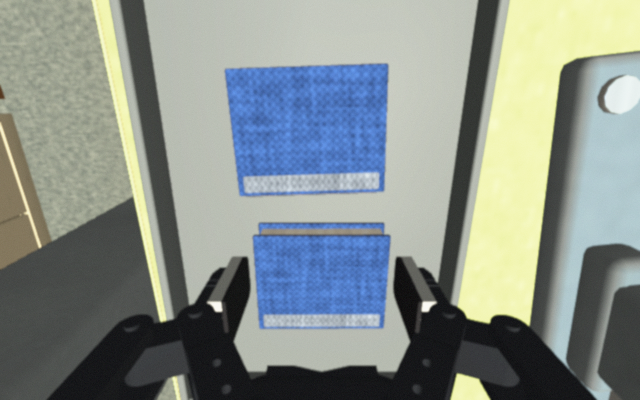

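Released. Lift and go to the bed knob.

```bash
python3 -m crank '[[0,0,0,0,0,-15,-0.65],[0,0,0,0,0,-30,-0.65],[0,0,0,-10,0,-38,-0.65],[0,0,0,-36,0,-35,-0.4],[0,0,0,-40,0,-10,-0.2],[0,0,0,-40,5,0,-0.2],[0,0,0,-36,20,0,-0.2],[0,0,0,-30,28,0,-0.2]]';  python3 -c "
from h import *
go(.614,-.087,.31,1.651)
p=shot('side','s1'); print(spotter.mark_of('notebook_a',p))"
```

```text
t: 54.3
tool_pos: [0.4342, 0.0927, 0.3032]
tool_rot: [2.219, 2.219, 0.013]
contact_force: [1.2, 1.9, -0.1]
opening: 0.0509
t 54.3 tcp [0.4342 0.0927 0.3032] yaw(x) 1.5708 z [ 0.0084  0.0035 -1.    ] open 0.0509 F [ 1.2  1.9 -0.1] q6 0.04
shift mm [-179.6  179.9   -5.9]
turn [ 0.0086 -0.0031 -0.0802]
[{'centre': [0.3818, 0.3517, 0.0051], 'confidence': 0.6}, {'centre': [0.386, 0.2816, 0.0028], 'confidence': 0.5}]
```

View pics/s1.png

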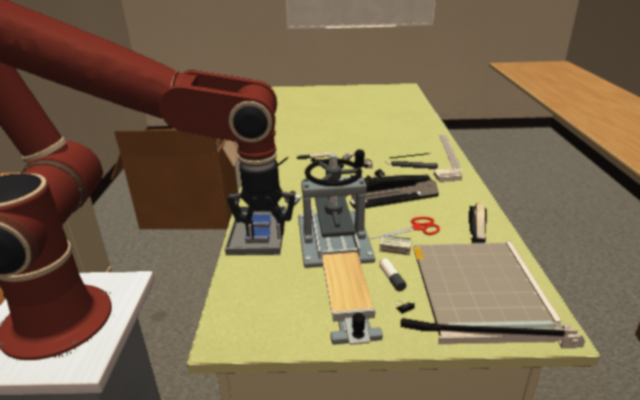

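```bash
python3 -m crank '[[0.008,0,-0.08,-24,20,0,-0.2],[0,0,0,-30,26,0,-0.2],[0,0,0,-30,26,0,-0.2],[0,0,0,-30,26,0,-0.2],[0,0,0,-30,26,0,-0.2],[0,0,0,-24,22,0,-0.2],[0,0,0,0,0,0,-0.2],[0,0,0,0,0,0,-0.2]]';  python3 -c "
from h import *
go(.614,-.087,.22,1.651)"
```

```text
t: 55.07
tool_pos: [0.5992, -0.0741, 0.2995]
tool_rot: [-2.131, -2.3, -0.004]
contact_force: [-0.3, 1.2, 0.6]
opening: 0.0514
t 55.07 tcp [ 0.5992 -0.0741  0.2995] yaw(x) 1.6473 z [-0.0026  0.0058 -1.    ] open 0.0514 F [-0.3  1.2  0.6] q6 -0.33
shift mm [-14.4  13.9  79.4]
turn [-0.0021 -0.006  -0.0037]
```

```bash
python3 -m crank '[[0,-0.006,0,-8,9,10,-0.2],[0,0,0,-4,5,22,-0.2],[0,0,0,-2,0,20,-0.2],[0,0,0,0,0,0,-0.2],[0,0,0,0,0,0,-0.2]]';  python3 -c "
from h import *
go(.614,-.087,.22,1.651)
p=shot('wrist','v1');print(spotter.mark_of('bed_knob',p))"
```

```text
t: 55.48
tool_pos: [0.6128, -0.0824, 0.2465]
tool_rot: [-2.128, -2.307, 0.002]
contact_force: [-0.1, 0.1, 0.2]
opening: 0.0508
t 55.48 tcp [ 0.6128 -0.0824  0.2465] yaw(x) 1.6513 z [-0.0027  0.0011 -1.    ] open 0.0508 F [-0.1  0.1  0.2] q6 -0.33
shift mm [-4.7  0.9 26.5]
turn [-0.0026 -0.0013  0.0003]
[]
```

View pics/v1.png

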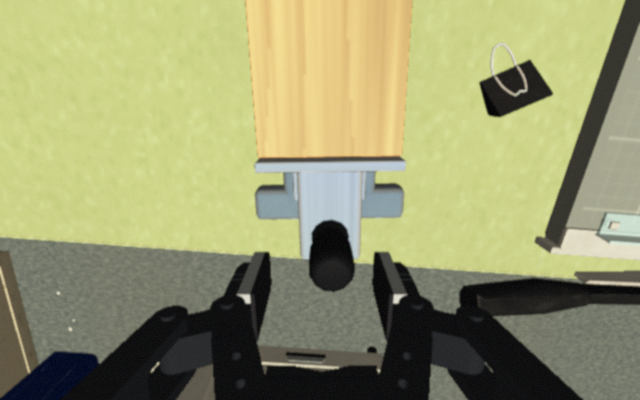

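```bash
python3 -m crank '[[0,0,0,-3,2,10,-0.2],[0,0,0,-2,1,14,-0.2],[0,0,0,0,0,6,-0.2],[0,0,0,0,0,0,0.2],[0,0,0,0,0,0,1],[0,0,0,0,0,0,1],[0,0,0,0,0,0,1],[0,0,0,0,0,0,1]]' 50;  python3 -c "
from h import *
go(.597,.123,.22,1.651)"
```

```text
t: 56.25
tool_pos: [0.6173, -0.0866, 0.2184]
tool_rot: [2.126, 2.308, 0.004]
contact_force: [0.8, 0.5, -0.3]
opening: 0.024
t 56.25 tcp [ 0.6173 -0.0866  0.2184] yaw(x) 1.6527 z [ 4.e-03 -3.e-04 -1.e+00] open 0.024 F [ 0.8  0.5 -0.3] q6 -0.34
shift mm [210.5  -3.1  -1.8]
turn [0.004  0.0006 0.0017]
```

```bash
python3 -m crank '[[0,0,0,8,0,0,1],[0,0,0,16,0,0,1],[0,0,0,20,0,0,1],[0,0,0,20,0,0,1],[0,0,0,20,0,0,1],[0,0,0,20,0,0,1],[0,0,0,20,0,0,1],[0,0,0,20,0,0,1]]' 50;  python3 -c "
from h import *
go(.597,.123,.22,1.651)"
```

```text
t: 56.92
tool_pos: [0.6041, 0.0582, 0.2184]
tool_rot: [2.128, 2.3, -0.01]
contact_force: [0.3, -2.6, -0.6]
opening: 0.0236
t 56.92 tcp [0.6041 0.0582 0.2184] yaw(x) 1.6485 z [ 0.0019 -0.0103 -0.9999] open 0.0236 F [ 0.3 -2.6 -0.6] q6 -0.1
shift mm [65.1 -2.  -2.3]
turn [ 0.0011  0.0104 -0.0025]
```

```bash
python3 -m crank '[[0,0.01,0,18,0,0,1],[0,0,0,18,0,0,1],[0,0,0,14,0,0,1],[0,0,0,10,0,0,1],[0,0,0,8,0,0,1],[0,0,0,8,0,0,1],[0,0,0,8,0,0,1],[0,0,0,0,0,0,1]]' 50;  python3 -c "
from h import *
go(.597,.123,.22,1.651)"
```

```text
t: 57.58
tool_pos: [0.5974, 0.1331, 0.2181]
tool_rot: [2.095, 2.282, -0.063]
contact_force: [0.2, 3.2, -2.3]
opening: 0.0237
t 57.58 tcp [0.5974 0.1331 0.2181] yaw(x) 1.6563 z [ 0.0039 -0.059  -0.9983] open 0.0237 F [ 0.2  3.2 -2.3] q6 0.05
shift mm [-10.1  -1.3  -1.3]
turn [-0.001   0.0591  0.0053]
```

```bash
python3 -m crank '[[0,0,0,0,0,0,0.2],[0,0.01,0,0,0,0,-0.3],[0,0.025,0,-3,0,0,-0.3],[0,0.025,0,-3,0,-15,-0.3],[0,0,0,0,0,-30,-0.3],[0,0,0,0,0,-38,-0.3],[0,0,0,-20,-10,-38,-0.3],[0,0,0,-35,-20,-20,-0.3]]' 50; python3 -m crank '[[0,0,0,-35,-30,0,-0.3],[0,0,0,-35,-30,0,-0.3],[0,0,0,-35,-30,0,-0.3],[0,0,0,-30,-20,0,-0.3],[0,0,0,0,0,0,-0.3],[0,0,0,0,0,0,-0.3]]'; python3 -c "
from h import *
st()
for c,cr in (('side',(200,140,520,340)),('scene',(160,130,480,330))):
    p=shot(c,'f'+c,cr,2.4)
    for q in ['notebook_a','bed_knob','bed_center','wheel_center','knob_grip','glue_stick','binder_clip_2','eraser']: print(q,[(round(d['confidence'],2),np.round(d['centre'],3).tolist()) for d in spotter.mark_of(q,p)][:2])
"
```

```text
t: 58.25
tool_pos: [0.5722, 0.0764, 0.3562]
tool_rot: [-2.101, -2.309, 0.002]
contact_force: [0.8, -1.3, 1.5]
opening: 0.0553
t: 58.75
tool_pos: [0.4785, -0.0642, 0.3673]
tool_rot: [-2.108, -2.326, -0.025]
contact_force: [0.3, -0.2, -0.4]
opening: 0.0555
t 58.75 tcp [ 0.4785 -0.0642  0.3673] yaw(x) 1.669 z [ 0.0089  0.0133 -0.9999] open 0.0555 F [ 0.3 -0.2 -0.4] q6 -0.39
notebook_a [(0.61, [0.378, 0.354, 0.003]), (0.42, [0.385, 0.284, 0.002])]
bed_knob [(0.96, [0.595, 0.12, 0.062]), (0.67, [0.642, 0.28, 0.23])]
bed_center [(0.85, [0.583, 0.275, 0.038])]
wheel_center [(0.81, [0.586, 0.275, 0.195])]
knob_grip [(0.43, [0.646, 0.284, 0.231])]
glue_stick [(0.73, [0.596, 0.121, 0.062]), (0.58, [0.714, 0.109, 0.005])]
binder_clip_2 [(0.42, [0.724, 0.019, -0.001])]
eraser [(0.56, [0.72, 0.02, -0.002])]
notebook_a [(0.93, [0.387, 0.288, 0.006]), (0.85, [0.387, 0.352, 0.006])]
bed_knob [(0.92, [0.595, 0.119, 0.056])]
bed_center [(0.6, [0.583, 0.269, 0.036])]
wheel_center [(0.94, [0.585, 0.272, 0.197])]
knob_grip [(0.67, [0.648, 0.278, 0.229])]
glue_stick [(0.73, [0.382, 0.316, -0.002])]
binder_clip_2 [(0.65, [0.72, 0.02, -0.003])]
eraser [(0.79, [0.474, 0.472, 0.001])]
```

View pics/fside.png

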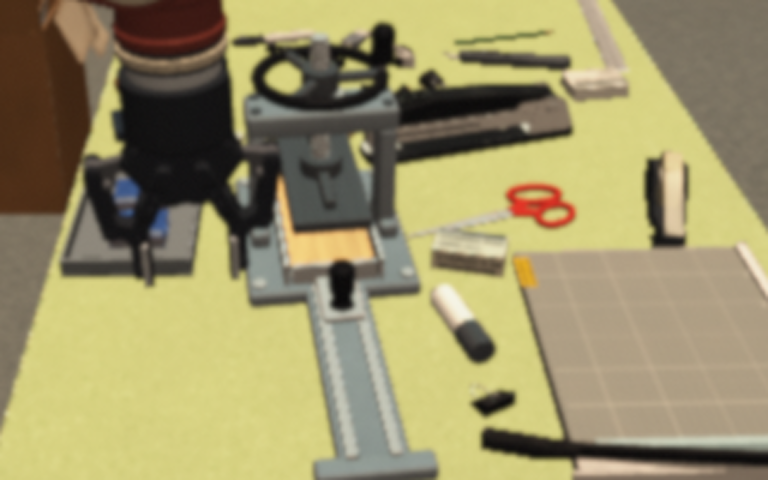

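View pics/fscene.png

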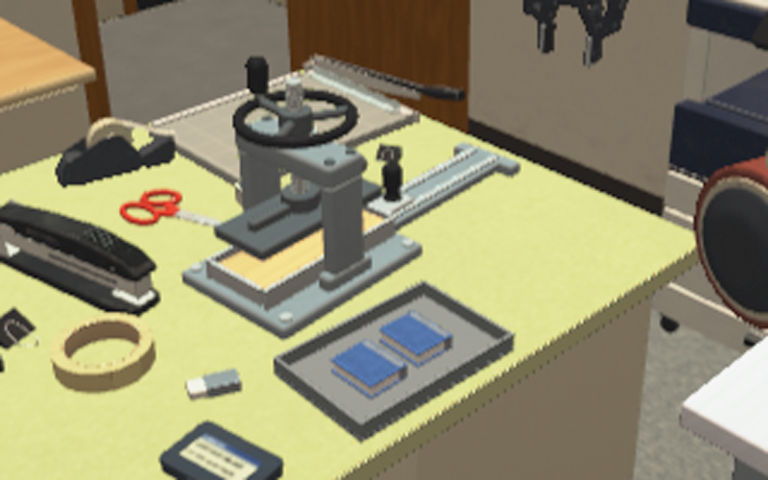

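```bash
python3 -c "
from h import *
go(.600,.065,.30,1.651)"; python3 -m crank '[[0,0,0,36,28,0,1],[0,0,0,36,32,0,1],[0,0,0,32,32,15,1],[0,0,0,10,25,15,1],[0,0,0,0,5,10,1],[0,0,0,0,0,0,1]]' 30; python3 -c "
from h import *
go(.600,.065,.226,1.651)"
```

```text
t 59.65 tcp [ 0.4791 -0.0635  0.3666] yaw(x) 1.6712 z [ 0.0069  0.0125 -0.9999] open 0.0557 F [ 0.5  0.3 -0.7] q6 -0.39
shift mm [115.  132.6  69. ]
turn [ 0.008  -0.0118  0.0202]
t: 60.15
tool_pos: [0.5867, 0.0549, 0.331]
tool_rot: [2.114, 2.321, 0.026]
contact_force: [-1.3, -0.2, -1.5]
opening: -0.0002
t 60.15 tcp [0.5867 0.0549 0.331 ] yaw(x) 1.6644 z [ 0.0126  0.0107 -0.9999] open -0.0002 F [-1.3 -0.2 -1.5] q6 -0.13
shift mm [  7.8  12.8 105.3]
turn [ 0.0135 -0.0096  0.0133]
```

```bash
python3 -m crank '[[0.012,-0.01,0.013,4,8,20,1],[0,0,0,2,4,30,1],[0,0,0,0,0,30,1],[0,0,0,0,0,20,1],[0,0,0,0,0,5,1],[0,0,0,0,0,0,1]]' 30; python3 -c "
from h import *
go(.600,.065,.226,1.651)"
```

```text
t: 60.65
tool_pos: [0.5979, 0.0583, 0.2268]
tool_rot: [2.132, 2.301, 0.002]
contact_force: [-0.8, -0.1, -0.1]
opening: -0.0001
t 60.65 tcp [0.5979 0.0583 0.2268] yaw(x) 1.6469 z [ 0.0042 -0.0024 -1.    ] open -0.0001 F [-0.8 -0.1 -0.1] q6 -0.1
shift mm [6.5 2.6 0.8]
turn [ 0.004   0.0027 -0.004 ]
```

```bash
python3 -m crank '[[0,0,0,14,0,0,1],[0,0,0,14,0,0,1],[0,0,0,6,0,0,1],[0,0,0,6,0,0,1],[0,0,0,6,0,0,1],[0,0,0,0,0,0,1]]' 30; python3 -c "
from h import *
o=st(); Rm=R.from_rotvec(o['tool_rot']).as_matrix(); print(o['tool_pos']+.163*Rm[:,2])"; python3 -m crank '[[0,0,0,6,0,0,1],[0,0,0,6,0,0,1],[0,0,0,0,0,0,1]]' 30; python3 -c "
from h import *
o=st(); Rm=R.from_rotvec(o['tool_rot']).as_matrix(); print(o['tool_pos']+.163*Rm[:,2])
shot('wrist','n1')"
```

```text
t: 61.15
tool_pos: [0.5951, 0.1022, 0.2328]
tool_rot: [2.117, 2.287, -0.014]
contact_force: [-0.6, 1.5, -0.7]
opening: -0.0001
t 61.15 tcp [0.5951 0.1022 0.2328] yaw(x) 1.648 z [ 0.0121 -0.0233 -0.9997] open -0.0001 F [-0.6  1.5 -0.7] q6 -0.02
[0.59704369 0.09840854 0.06989871]
t: 61.4
tool_pos: [0.595, 0.1069, 0.2337]
tool_rot: [2.097, 2.274, -0.048]
contact_force: [0.5, 1.5, -0.9]
opening: -0.0001
t 61.4 tcp [0.595  0.1069 0.2337] yaw(x) 1.6515 z [ 0.0146 -0.0553 -0.9984] open -0.0001 F [ 0.5  1.5 -0.9] q6 0.01
[0.59739442 0.09787749 0.07093408]
```

View pics/n1.png

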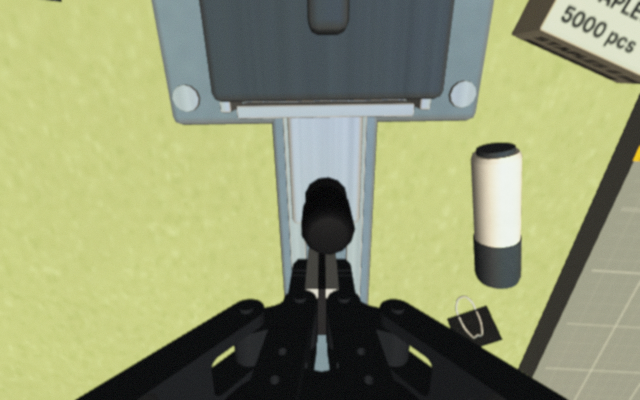

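Stalled firmly: the bed is against its home stop. Back off along -y, rise and hand in.

```bash
python3 -m crank '[[0,0.03,0,-14,0,0,1],[0,0.02,0,-16,0,0,1],[0,0,0,-20,0,-20,1],[0,0,0,-20,-10,-35,1],[0,0,0,-20,-20,-35,1],[0,0,0,-20,-20,-20,1],[0,0,0,0,0,0,1],[0,0,0,0,0,0,1]]'; python3 -c "
from h import *
st()
p=shot('scene','end',(160,130,480,330),2.4)
for q in ['notebook_a','bed_knob','bed_center','wheel_center','knob_grip']: print(q,[(round(d['confidence'],2),np.round(d['centre'],3).tolist()) for d in spotter.mark_of(q,p)][:2])
"
```

```text
t: 62.12
tool_pos: [0.5535, -0.0034, 0.3546]
tool_rot: [2.113, 2.308, 0.03]
contact_force: [0.3, 0.4, 0.2]
opening: -0.0001
t 62.12 tcp [ 0.5535 -0.0034  0.3546] yaw(x) 1.6593 z [ 0.0219  0.0056 -0.9997] open -0.0001 F [0.3 0.4 0.2] q6 -0.23
notebook_a [(0.86, [0.385, 0.284, 0.007]), (0.66, [0.384, 0.351, 0.004])]
bed_knob [(0.92, [0.598, 0.123, 0.056])]
bed_center [(0.76, [0.586, 0.273, 0.035])]
wheel_center [(0.58, [0.586, 0.272, 0.197])]
knob_grip [(0.68, [0.717, 0.02, -0.001]), (0.5, [0.649, 0.276, 0.23])]
```

View pics/end.png

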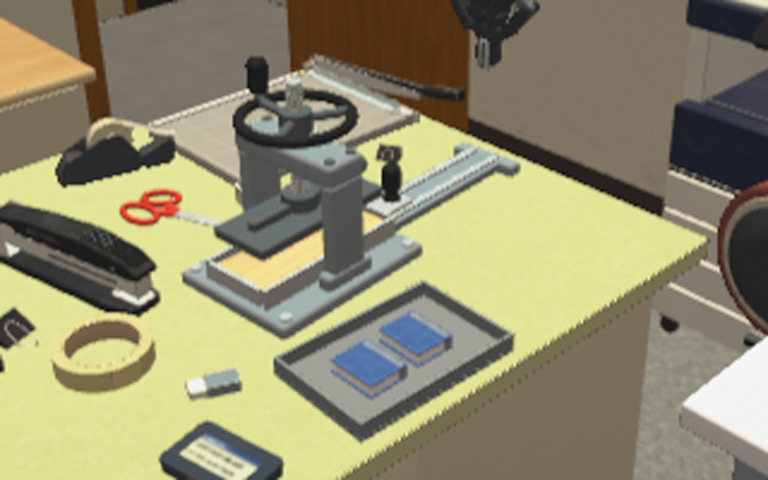

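The picture shows both notebooks flat and apart in the tray, around (370,360) and (418,335). The bed is home and empty, the platen is up, and the gripper is clear of everything.

```bash
python3 -c "
from station import ctrl
print(ctrl.finish_job())"
```

```text
the job is handed in; nothing more can be done
None
```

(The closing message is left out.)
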